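# Load, cover and send on a test-bar carrier

## Task

Slide the carrier back along its rail to the loading station at the right end, and lay every steel test bar on the counter in an insert slot of its own length, one bar to a slot. Then close the carrier with the orange cover plate: tilt it, hook one long edge under the blue lip, and lower the other edge until it lies flat on its ledges. Finally slide the closed carrier fully to the reading station at the left (green) end, and leave the other things on the counter where they are.

Things in the scene. Friction and masses are not known exactly. Their poses are not given: they have to be found in the camera images.
- carrier (a joint): position of the carrier along its rail (m): 0 = against the stop of the loading station (right end, white plate), 0.14 = against the stop of the reading station (left end, green plate); moves along the rail's +y (roughly the world's +y, rail turned up to about 8 degrees); slides with about 2.5 N of friction and stays where it is left
- deck (a point): middle of the carrier (aluminium, 136 x 168 mm, moves with it), 42 mm above the counter, level with the two ledges under the cover. Axes: x across the rail away from the robot, y along the rail to the reading station, z up. In this frame, mm: ledge tops at z 0, x -68 to -50 and x 50 to 66; slot floors at z -20, insert top at z -14; both y ends open between the ledges
- lip_edge (a point): middle of the lower inner edge of the blue lip on the carrier's robot side, deck x -52, z 12 mm; axes as deck. The lip, 4 mm thick, overhangs the robot-side ledge by 12 mm up to a wall face at deck x -64: a groove 12 mm high, 12 mm deep. Cheeks at its ends leave 160 mm (faces at y +-80, x -68 to -42, up to the lip)
- upstand (a point): top middle of the low upstand at the carrier's far side, which stops the cover's other edge: face toward the lip at deck x 62, top at deck z 9 mm; axes as deck. From the groove's wall to it there are 126 mm, so the seated cover has 6 mm of play along x, and 6 mm along y between the cheeks
- post_top (a point): top centre of the red upright handle post of the carrier, on the robot side (deck x -96, y -50 mm): 14 mm in diameter, 44 mm tall, top 70 mm above the counter, foot on a bracket 26 mm above the counter, 21 mm clear of the carrier's robot-side wall
- long_slot_1 (a point): centre of the floor of a long slot in the carrier's black insert: slot 83 mm long along the carrier's x, 20 mm wide, 6 mm deep; the four slots are 40 mm apart along the carrier's y
- long_slot_2 (a point): centre of the floor of a long slot in the carrier's black insert: slot 83 mm long along the carrier's x, 20 mm wide, 6 mm deep; the four slots are 40 mm apart along the carrier's y
- short_slot_1 (a point): centre of the floor of a short slot in the carrier's black insert: slot 53 mm long along the carrier's x, 20 mm wide, 6 mm deep; the four slots are 40 mm apart along the carrier's y
- short_slot_2 (a point): centre of the floor of a short slot in the carrier's black insert: slot 53 mm long along the carrier's x, 20 mm wide, 6 mm deep; the four slots are 40 mm apart along the carrier's y
- cover: loose orange cover plate, 120 mm (its x) x 154 mm (its y) x 5 mm, 0.14 kg, origin at the centre of its underside, z up; a black upright fin stands on its middle: 12 mm thick (x), 50 mm long (y), top 29 mm above the underside, the grip. Alike when turned half round, so either long edge may go under the lip. Lies on the counter at the robot's left at the start
- long_1: loose square steel test bar, 14 x 14 mm, 75 mm long, origin at its centre (7 mm above the counter when it lies there), its x axis along its length; lies on the counter at the robot's right at the start, up to 35 degrees off the y direction; may be absent
- long_2: loose square steel test bar, 14 x 14 mm, 75 mm long, origin at its centre (7 mm above the counter when it lies there), its x axis along its length; lies on the counter at the robot's right at the start, up to 35 degrees off the y direction; may be absent
- short_1: loose square steel test bar, 14 x 14 mm, 45 mm long, origin at its centre (7 mm above the counter when it lies there), its x axis along its length; lies on the counter at the robot's right at the start, up to 35 degrees off the y direction; may be absent
- short_2: loose square steel test bar, 14 x 14 mm, 45 mm long, origin at its centre (7 mm above the counter when it lies there), its x axis along its length; lies on the counter at the robot's right at the start, up to 35 degrees off the y direction; may be absent
- petri_dish: bystander: red petri dish, 89 mm across, 12 mm high, origin under its centre
- cover_slips: bystander: small white box, 32 x 32 x 19 mm, origin under its centre
- timer: bystander: white timer, 70 x 62 x 15 mm, origin under its centre
- reagent: bystander: amber bottle with a black cap, 62 mm across, 130 mm high, origin under its centre
Not all that is in view belongs to the job. Leave any purple look-alike of the long_1 alone.

How it is judged (in metres and radians):
On the way, in this order (a step that is already met when the one before it is completed fails the run):
1. the carrier stands against the stop of the loading station (value of joint carrier below 0.006 m), for 0.2 s.
2. every present bar lies flat in a slot of its own length ((horizontal distance between long_1 and long_slot_1 below 0.009 m or horizontal distance between long_1 and long_slot_2 below 0.009 m) and z of long_1 in the frame of deck between -0.0165 and -0.01 m and angle between the x axis of each of long_1, long_2, short_1, short_2 and the x axis of deck, either way round below 0.2 rad and (horizontal distance between long_2 and long_slot_1 below 0.009 m or horizontal distance between long_2 and long_slot_2 below 0.009 m) and z of long_2 in the frame of deck between -0.0165 and -0.01 m and (horizontal distance between short_1 and short_slot_1 below 0.009 m or horizontal distance between short_1 and short_slot_2 below 0.009 m) and z of short_1 in the frame of deck between -0.0165 and -0.01 m and (horizontal distance between short_2 and short_slot_1 below 0.009 m or horizontal distance between short_2 and short_slot_2 below 0.009 m) and z of short_2 in the frame of deck between -0.0165 and -0.01 m), for 0.3 s.
3. the cover lies flat on its ledges, one edge under the lip, over the loaded bars (all of step 2 and z of cover in the frame of deck between -0.002 and 0.0025 m and x of cover in the frame of deck between -0.007 and 0.005 m and y of cover in the frame of deck between -0.006 and 0.006 m and angle between the z axis of cover and the z axis of deck, either way round below 0.04 rad and angle between the x axis of cover and the x axis of deck, either way round below 0.1 rad and angle between cover's own z axis and vertical below 0.2 rad), for 0.3 s.
At the end, for the whole second after the job is handed in: Carrier within 6 mm of the reading stop; every present bar on the floor of a slot of its own length (centre within 9 mm, 0.2 rad); cover flat on both ledges (height within 2 mm, 0.04 rad), within 7 mm (x) and 6 mm (y) of its seat, at rest (all of step 3 and linear speed of cover below 0.02 m/s and angular speed of cover below 0.2 rad/s and value of joint carrier above 0.134 m); the robot touches nothing.
It fails at once if a bystander (petri dish, small white box, timer, amber bottle) is shifted by more than 25 mm (distance of any of petri_dish, cover_slips, timer, reagent from where it was at the start of the episode above 0.025 m).
Of long_1, long_2, short_1, short_2 only 3 to 4 are there at a start; the rules pass over those that are not, and their reading is None.
At some moment in a run one of long_1, long_2, short_1, short_2, cover may be knocked a few centimetres aside while the robot is not near it.
Once in a run the grip may slacken for a moment while it holds something.
It also fails if it takes over 208 s, if anything falls off the work surface, if the arm or the gripper's body presses on something with over 40 N, if the wrist force passes 120 N, or if a joint passes its speed limit or range.

## Robot

A 6-joint arm with a two-finger parallel gripper is mounted at the origin on a cart in front of the work surface, level with it; the furniture and walls round the work are solid. World frame = base frame: x ahead of the robot, y to its left, z up, the work surface at z = 0. Lengths are in mm, angles in rad, forces in N, time in s.
With the tool pointing down it reaches from about 275 to 750 mm from the base axis. Payload 10.2 kg.
Tool frame: the origin (TCP) lies where the fingers leave the gripper's body, on its centre line; the fingertips stand 73 mm ahead of it and the grasp point (between the pads) lies 54 mm ahead of it; y points along the fingers, x is the direction in which the jaws open and shut, and the axes are right-handed (so a half turn about y gives the same grasp; the last joint's range is limited). The gripper opens to 85 mm and grips with 20 to 120 N. Pads are 22 mm wide; open, the fingers measure 114 mm over their backs; the gripper's body (76 mm by 85 mm) begins 54 mm behind the grasp point. The pads swing forward as they close: fully open they stand 13 mm farther back than shut.
Start: joints at [0.982, 0.313, 1.498, -0, 1.331, -0.223], TCP at [187.804, 490.267, 303.894] pointing down, gripper open.
Joint ranges: [-2.94, 2.94], [-0.97, 2.17], [0.19, 2.56], [-1.23, 4.37], [0.02, 3.11], [-2.88, 2.88]. Speed limits (rad/s): [2.39, 2.39, 3.01, 3.14, 3.14, 3.14].

## Interface

Orientations are given as a unit quaternion [w, x, y, z].
In Python, from rig import sense, capture, finish_job gives the robot as it stands. The module is installed in compiled form; this text tells all that it offers.
- The arm moves only by the shell command python3 -m pendant 'ROWS' [FORCE]. ROWS is JSON, one flat list of numbers, 7 for each row, row after row: the shift along the tool's x, y, z each as a share of 150 mm, from -1 to 1, then the turn, a rotation vector about the tool's x, y, z each as a share of pi rad, from -1 to 1, then the opening, from 0 (shut) to 1 (fully open). In form: [tx, ty, tz, wx, wy, wz, grip, tx, ty, tz, wx, wy, wz, grip, ...]. A call has 1 to 8 rows; each row is the pose to reach, as a shift and turn from the pose measured when the call began, along the tool's axes at that moment, turning the shorter way round; what a row does not reach only later rows make up. A row lasts 1/8 s, in which the tool goes at most 62.5 mm and 10.7 degrees, less where a joint would pass 70% of its speed; a pose out of reach is approached as far as the arm can. A call with a number of a shift or a turn outside -1 to 1 is refused whole. A call with a gripper value outside its range is refused whole. The fingers move at their own pace and stop on an object; FORCE is the grip in N (left out, the last holds). Time passes only in rows, so rows that repeat a pose let the fingers close. It gives the time, the measured TCP pose, the force and the opening at its end, in the units of the state.
- sense(): the state, without advancing time (a new reading comes with each control period).
- capture(name): name is "side" or "top"; returns a dict with "frame" (480x640x3 uint8, red, green, blue), "mtx" (3x3 intrinsics, pixels), "rvec" (rotation vector, rad) and "tvec" (3), from world to camera coordinates, as OpenCV has them. Camera axes: x right, y down, z forward; pixel columns grow to the right and rows downward; lengths in mm; the calibration is good to about 2 mm. A picture is of the moment at which its call begins. There is no depth.
- finish_job(): hands the job in, once; it reports no verdict.
The state is a dict: "time_s": time; "joints": joint angles; "dq": joint speeds; "tau": joint torques, N m; "eef_pos": TCP position; "ee_rot": TCP orientation; "force": force on the tool from outside, world axes, zero at the start; "wrist_torque": the same for the moment, N m; "grip_width": opening from 0.0 (shut) to 1.0 (fully open).
Only numpy, scipy, OpenCV 4.12 (cv2) and the standard library are available. Lean on these libraries where they do the work, as an engineer would, in place of code of your own. Each camera call takes 0.05 s, during which the arm holds its last target. There are 200 camera calls.

## Working session

There is one attempt and no reset: what is moved stays moved. The work goes in short steps, Python scripts to look and compute and a shell command to move; the robot and the scene stay as the last step left them, time stands still between calls to the robot, and variables do not carry over. Pictures are saved under pics/ and viewed, about 12 in all and at most 16, crops included, and the job is handed in when it is done.

```bash
mkdir -p pics; ls
cat > h.py <<'E'
import numpy as np, cv2, json
from scipy.spatial.transform import Rotation as R
from rig import sense, capture, finish_job
def cap(n,f):
    c=capture(n); cv2.imwrite('pics/'+f+'.png',c['frame'][:,:,::-1])
    np.savez('pics/'+f+'.npz',**{k:c[k] for k in('mtx','rvec','tvec')}); return c
def load(f): return dict(np.load('pics/'+f+'.npz'))
def ray(c,px):
    M=cv2.Rodrigues(np.float64(c['rvec']))[0]; t=np.float64(c['tvec']).ravel()
    d=M.T@np.linalg.inv(c['mtx'])@np.array([px[0],px[1],1.]); return -M.T@t,d/np.linalg.norm(d)
def atz(c,px,z):
    o,d=ray(c,px); return o+d*(z-o[2])/d[2]
def tri(c1,p1,c2,p2):
    o1,d1=ray(c1,p1);o2,d2=ray(c2,p2)
    s=np.linalg.lstsq(np.c_[d1,-d2],o2-o1,rcond=None)[0]; a=o1+s[0]*d1;b=o2+s[1]*d2
    return (a+b)/2,np.linalg.norm(a-b)
def proj(c,P): return cv2.projectPoints(np.float64(P).reshape(-1,1,3),np.float64(c['rvec']),np.float64(c['tvec']),np.float64(c['mtx']),None)[0].reshape(-1,2)
def pose():
    s=sense(); q=s['ee_rot']; return np.array(s['eef_pos']),R.from_quat([q[1],q[2],q[3],q[0]]),s
def down(yaw): # tool z down, tool x (jaw dir) at yaw from world x
    c,s_=np.cos(yaw),np.sin(yaw); x=np.array([c,s_,0]);z=np.array([0,0,-1.]); return R.from_matrix(np.c_[x,np.cross(z,x),z])
def go(P,Rt):
    p,r,s=pose(); d=r.inv().apply(np.array(P)-p)/150; w=(r.inv()*Rt).as_rotvec()/np.pi
    print('row',np.round(d,3).tolist(),np.round(w,3).tolist(),'t',s['time_s'])
E
python3 - <<'E'
from h import *
for n in('side','top'):
    c=cap(n,n+'0'); o,d=ray(c,(320,240)); print(n,o,d,c['mtx'])
p,r,s=pose(); print(s)
print(r.as_matrix())
E
```

```text
pics
side [  43.20467406 -734.73583127  812.83939055] [ 0.45746061  0.62688908 -0.63066621] [[433.34342186   0.         319.81348095]
 [  0.         433.34342186 240.77610443]
 [  0.           0.           1.        ]]
top [ 305.82267632    2.58845175 1388.85506814] [ 0.18096553  0.02948453 -0.98304737] [[524.98826779   0.         331.40092586]
 [  0.         524.98826779 238.25569395]
 [  0.           0.           1.        ]]
{'time_s': 0.1, 'joints': array([ 9.81592662e-01,  3.13403385e-01,  1.49834079e+00, -7.13483121e-07,
        1.33100394e+00, -2.23379611e-01]), 'dq': array([-0.00191957, -0.00224445, -0.00108083, -0.00069902, -0.00019041,
       -0.00025023]), 'tau': array([ 1.65368925e-03, -4.12900579e+01, -2.60141015e+01, -1.89347124e-04,
        3.04468354e-03,  5.98760380e-05]), 'eef_pos': array([187.72353337, 490.13953004, 303.39512754]), 'ee_rot': array([-0.58245444,  0.58275727,  0.40033276, -0.4010916 ]), 'force': array([ 0.08697338,  0.48902776, -0.21776449]), 'wrist_torque': array([-0.06142763,  0.01927094,  0.02330335]), 'grip_width': 0.9970379235772003}
[[ 3.57718421e-01 -6.41512285e-04 -9.33829278e-01]
 [ 9.33828818e-01 -9.61016019e-04  3.57718905e-01]
 [-1.12690597e-03 -9.99999332e-01  2.55289525e-04]]
```

View pics/top0.png

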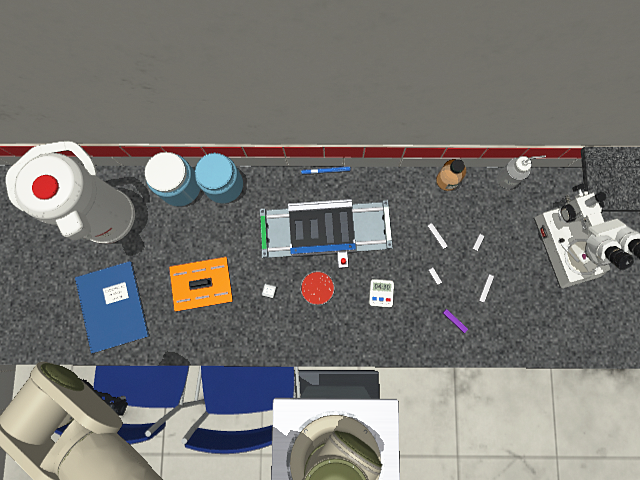

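View pics/side0.png

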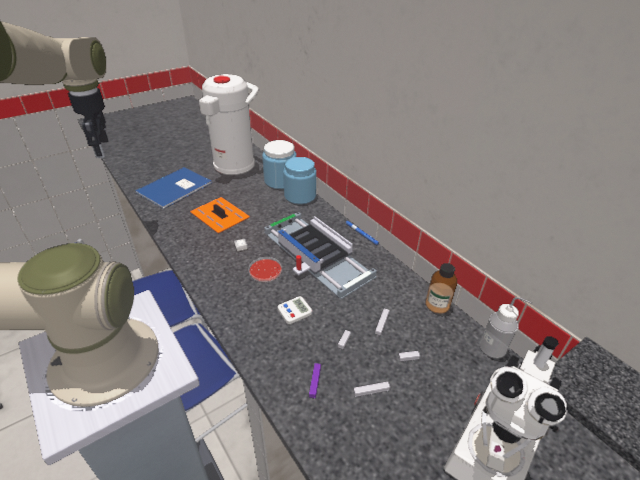

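Four steel bars show in the top view at (438,236), (478,242), (435,276) and (486,288). The purple look-alike is at (456,321). The cover is at (201,284), the carrier at about (322,228), and the post at (343,261). The tool's y axis points down, so y is the approach axis. I'll enlarge crops next.

```bash
python3 - <<'E'
import cv2,numpy as np
t=cv2.imread('pics/top0.png');s=cv2.imread('pics/side0.png')
a=cv2.resize(t[190:290,250:400],None,fx=5.2,fy=5.2,interpolation=cv2.INTER_CUBIC)
cv2.imwrite('pics/c1.png',a)
b=cv2.resize(s[200:300,235:385],None,fx=5.2,fy=5.2,interpolation=cv2.INTER_CUBIC);cv2.imwrite('pics/c2.png',b)
E
cat >> h.py <<'E'
def down(yaw): # tool y down, jaw dir x at yaw
    x=np.array([np.cos(yaw),np.sin(yaw),0]);y=np.array([0,0,-1.]); return R.from_matrix(np.c_[x,y,np.cross(x,y)])
def white(c,box,lo=150):
    """bars: bright low-saturation blobs in box u0,v0,u1,v1 -> centre, size, axis (pixels)"""
    u0,v0,u1,v1=box; k=4
    im=cv2.resize(c['frame'][v0:v1,u0:u1],None,fx=k,fy=k,interpolation=cv2.INTER_CUBIC)
    hsv=cv2.cvtColor(im,cv2.COLOR_RGB2HSV); m=((hsv[...,2]>lo)&(hsv[...,1]<60)).astype(np.uint8)
    out=[]
    for q in cv2.findContours(m,0,1)[0]:
        if cv2.contourArea(q)<400: continue
        b=cv2.boxPoints(cv2.minAreaRect(q)); b=(b+.5)/k-.5+[u0,v0]
        M=cv2.moments(q); cen=(np.array([M['m10'],M['m01']])/M['m00']+.5)/k-.5+[u0,v0]
        out.append((cen,b))
    return out
def ends(b):
    e=[np.linalg.norm(b[i]-b[(i+1)%4]) for i in range(4)]; i=int(np.argmin(e[:2]))
    return (b[i]+b[i+1])/2,(b[i+2]+b[(i+3)%4])/2
E
python3 - <<'E'
from h import *
c=load('top0'); c['frame']=cv2.imread('pics/top0.png')[:,:,::-1]
for cen,b in white(c,(415,215,510,305)):
    a,e=ends(b); A=atz(c,a,14);B=atz(c,e,14)
    print(cen.round(1),'ctr',atz(c,cen,14)[:2].round(1),'len',np.linalg.norm(A-B).round(1),'yaw',np.degrees(np.arctan2(*(A-B)[1::-1])).round(1))
s=load('side0'); s['frame']=cv2.imread('pics/side0.png')[:,:,::-1]
for cen,b in white(s,(330,300,430,400)):
    print('side',cen.round(1),'at z7',atz(s,cen,7)[:2].round(1))
E
```

```text
[486.2 287.9] ctr [ 434.3 -392. ] len 76.3 yaw -22.8
[434.8 275.6] ctr [ 465.6 -258.8] len 46.7 yaw 29.9
[478.1 241.9] ctr [ 556.5 -376.3] len 46.5 yaw -27.5
[437.2 235.4] ctr [ 573.3 -268.2] len 76.3 yaw 32.9
side [371.3 387.4] at z7 [ 435.7 -391.4]
side [408.9 354.4] at z7 [ 558.9 -375.9]
side [344.  337.9] at z7 [ 466.9 -257.7]
side [382.  320.2] at z7 [ 575.  -267.5]
```

View pics/c1.png

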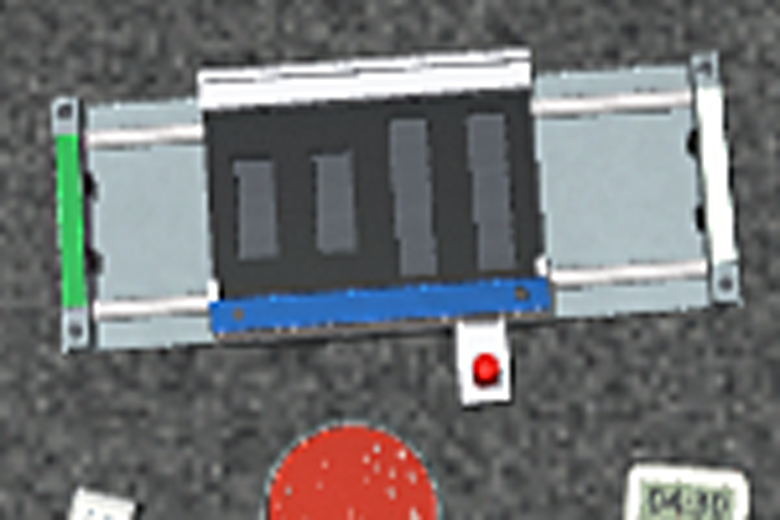

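View pics/c2.png

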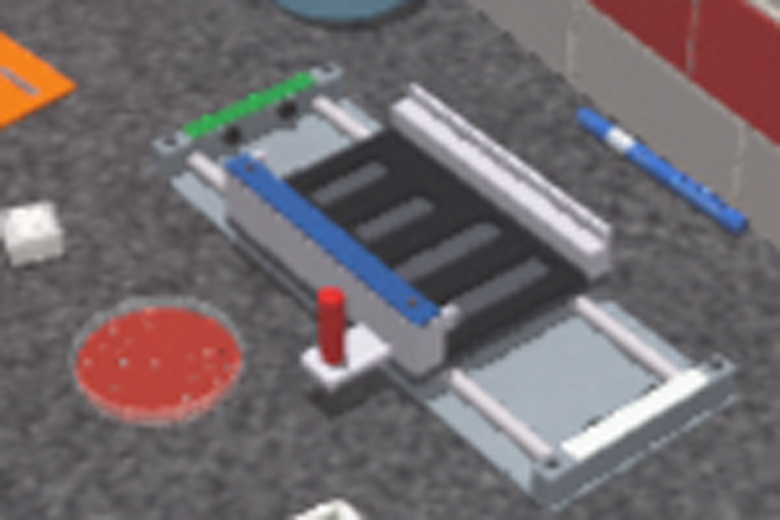

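The crops show the carrier mid-rail. The post top is at top px ~(343,260). The short slots are on the left (green) half and the long ones on the right. Next I fit the deck pose from both views.

```bash
cat >> h.py <<'E'
from scipy.optimize import least_squares
def fitdeck(obs,cams,g=(560,0,.1)):
    def W(p,D): D=np.array(D); c,s=np.cos(p[2]),np.sin(p[2]); return np.c_[p[0]+c*D[:,0]-s*D[:,1],p[1]+s*D[:,0]+c*D[:,1],42+D[:,2]]
    def f(p): return np.concatenate([(proj(cams[k],W(p,[o[0] for o in v]))-np.array([o[1] for o in v])).ravel() for k,v in obs.items()])
    r=least_squares(f,g,x_scale=[1,1,.01],loss='soft_l1'); return r.x,f(r.x).reshape(-1,2),W
E
python3 - <<'E'
from h import *
t,s=load('top0'),load('side0')
T=lambda u,v:(250+(u+.5)/5.2-.5,190+(v+.5)/5.2-.5); S=lambda u,v:(235+(u+.5)/5.2-.5,200+(v+.5)/5.2-.5)
obs={'t':[((-96,-50,28),T(486,367)),((-52,84,16),T(211,303)),((-52,-84,16),T(550,279)),((66,84,9),T(198,72)),((66,-84,9),T(529,50))],
's':[((-96,-50,28),S(330,295)),((-52,84,16),S(247,153)),((-52,-84,16),S(437,316))]}
p,r,W=fitdeck(obs,{'t':t,'s':s}); print('deck',p[:2],np.degrees(p[2])); print(r.round(1))
for nm,o in(('t',{'t':obs['t']}),('s',{'s':obs['s']})): print(nm,fitdeck(o,{'t':t,'s':s})[0])
print('post',W(p,[(-96,-50,28)]), tri(t,obs['t'][0][1],s,obs['s'][0][1]))
c,sn=np.cos(p[2]),np.sin(p[2])
def dk(P): d=P[:2]-p[:2]; return np.array([c*d[0]+sn*d[1],-sn*d[0]+c*d[1]]).round(1)
for q in((255,209),(333,203),(411,197),(491,192)): print('slot',dk(atz(t,T(*q),24)))
for q in((76,220),(717,180)): print('plates',dk(atz(t,T(*q),40)))
for f,px in(('dish',(318,288)),('timer',(382,293)),('box',(269,291)),('cover',(201,284))): print(f,atz(t,px,12)[:2].round())
go([*W(p,[(-96,-50,28)])[0][:2],200],down(np.pi/2+p[2]));
E
```

```text
deck [588.52210193  39.30513289] 4.374517389476434
[[ 0.4  0.1]
 [-0.  -0.2]
 [-0.1 -0.1]
 [ 0.2  0.5]
 [ 0.4  0.3]
 [-0.1 -0.4]
 [-0.4 -0.6]
 [ 0.6 -1.2]]
t [5.88853886e+02 3.97771138e+01 7.73620418e-02]
s [5.87204694e+02 3.58875013e+01 6.15039605e-02]
post [[496.61555034 -17.87166114  70.        ]] (array([497.43092629, -17.01839727,  67.48896927]), np.float64(0.24381584497718306))
slot [ 0.4 61.4]
slot [ 0.8 21.5]
slot [  1.1 -18.5]
slot [  0.8 -59.4]
plates [ -2.2 150.9]
plates [  -4.4 -173.2]
dish [431.  48.]
timer [ 419. -120.]
box [423. 176.]
cover [440. 356.]
row [-2.425, 0.691, -3.135] [-0.0, -0.141, -0.0] t 0.1
```

```bash
python3 -m pendant '[-0.4,0,-0.5,0,-0.05,0,0.5,-0.8,0,-1,0,-0.1,0,0.4,-1,0.1,-1,0,-0.141,0,0.35,-1,0.1,-1,0,-0.141,0,0.35,-1,0.1,-1,0,-0.141,0,0.35]' 40
python3 - <<'E'
from h import *
go([497,-17.5,200],down(np.pi/2+.0773));go([497,-17.5,108],down(np.pi/2+.0773))
E
```

```text
time_s: 0.72
eef_pos: [274.4, 295.1, 288.3]
ee_rot: [0.481, -0.481, -0.518, 0.519]
force: [0.2, 0.3, -0.2]
grip_width: 0.347
row [-2.187, 0.59, -1.326] [-0.0, -0.001, -0.0] t 0.725
row [-2.186, 1.203, -1.327] [-0.0, -0.001, -0.0] t 0.725
```

```bash
python3 -m pendant '[-0.4,0.2,-0.3,0,0,0,0.35,-0.8,0.4,-0.6,0,0,0,0.35,-1,0.5,-0.8,0,0,0,0.35,-1,0.5,-0.9,0,0,0,0.35,-1,0.5,-1,0,0,0,0.35]'; python3 -m pendant '[-0.4,0,-0.2,0,0,0,0.35,-0.8,0,-0.3,0,0,0,0.35,-1,0,-0.326,0,0,0,0.35,-1,0,-0.326,0,0,0,0.35]'
python3 - <<'E'
from h import *
cap('side','s1'); im=cv2.imread('pics/s1.png')[190:310,220:400]; cv2.imwrite('pics/s1c.png',cv2.resize(im,None,fx=4,fy=4))
go([497,-17.5,108],down(np.pi/2+.0773)); print(pose()[2]['grip_width'])
E
```

```text
time_s: 1.35
eef_pos: [436.3, 156.2, 212.5]
ee_rot: [0.482, -0.481, -0.517, 0.519]
force: [-1.1, 0.1, 1.2]
grip_width: 0.352
time_s: 1.85
eef_pos: [496.6, 9.1, 212.2]
ee_rot: [0.483, -0.482, -0.516, 0.518]
force: [0.1, 0.5, 0.7]
grip_width: 0.352
row [-0.185, 0.695, 0.006] [-0.001, -0.002, -0.0] t 1.9
0.3472886190519292
```

```bash
python3 -m pendant '[-0.185,0,0.006,0,0,0,0.35,-0.185,0.3,0.006,0,0,0,0.35,-0.185,0.3,0.006,0,0,0,0.35]'
python3 - <<'E'
from h import *
cap('side','s2'); cap('top','t2')
a=cv2.imread('pics/s2.png')[190:310,240:380]; b=cv2.imread('pics/t2.png')[190:310,260:400]
cv2.imwrite('pics/s2c.png',np.hstack([cv2.resize(q,None,fx=f,fy=4) for q,f in((a,2.85),(b,2.85))]))
go([497,-17.5,108],down(np.pi/2+.0773))
E
```

```text
time_s: 2.28
eef_pos: [495.9, -15.8, 165.3]
ee_rot: [0.484, -0.479, -0.516, 0.52]
force: [-0.7, 1.1, 0.1]
grip_width: 0.355
row [-0.007, 0.401, 0.003] [-0.001, -0.001, -0.0] t 2.375
```

View pics/s2c.png

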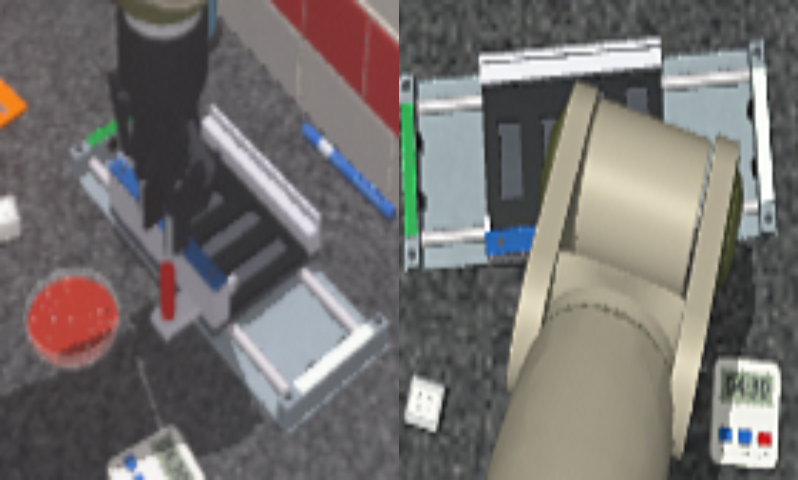

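The gripper is straight above the red post, at (167,290) in the crop, with the fingers on either side. I'll descend and push.

```bash
python3 -m pendant '[-0.007,0.2,0.003,0,0,0,0.35,-0.007,0.38,0.003,0,0,0,0.35,-0.007,0.38,0.003,0,0,0,0.35]'; python3 -m pendant '[-0.1,0,0,0,0,0,0.35,-0.2,0,0,0,0,0,0.35,-0.3,0,0,0,0,0,0.35,-0.3,0,0,0,0,0,0.35]';python3 -m pendant '[-0.1,0,0,0,0,0,0.35,-0.15,0,0,0,0,0,0.35,-0.2,0,0,0,0,0,0.35,-0.2,0,0,0,0,0,0.35]'
```

```text
time_s: 2.75
eef_pos: [496.9, -16.9, 111.4]
ee_rot: [0.482, -0.48, -0.517, 0.519]
force: [0.7, 0.3, 0.2]
grip_width: 0.351
time_s: 3.25
eef_pos: [500.5, -63.4, 111.8]
ee_rot: [0.482, -0.481, -0.517, 0.519]
force: [-0.7, 0.0, -0.4]
grip_width: 0.348
time_s: 3.75
eef_pos: [502.8, -93.9, 111.9]
ee_rot: [0.482, -0.482, -0.516, 0.519]
force: [0.2, 0.3, 0.6]
grip_width: 0.352
```

```bash
python3 -m pendant '[-0.05,0,0,0,0,0,0.35,-0.08,0,0,0,0,0,0.35]';python3 -m pendant '[-0.03,0,0,0,0,0,0.35,-0.06,0,0,0,0,0,0.35]';python3 -m pendant '[-0.03,0,0,0,0,0,0.35,-0.06,0,0,0,0,0,0.35]'
```

```text
time_s: 4.0
eef_pos: [503.6, -106.1, 111.8]
ee_rot: [0.482, -0.482, -0.517, 0.519]
force: [-0.2, 8.4, 2.0]
grip_width: 0.348
time_s: 4.25
eef_pos: [503.7, -108.1, 111.5]
ee_rot: [-0.487, 0.478, 0.519, -0.515]
force: [7.1, 68.9, 15.9]
grip_width: 0.351
time_s: 4.5
eef_pos: [503.8, -109.0, 111.1]
ee_rot: [-0.493, 0.473, 0.522, -0.51]
force: [10.0, 76.1, 18.5]
grip_width: 0.354
```

At the stop (70 N and no further motion). Now back off, lift, move aside to the bars and re-measure.

```bash
python3 -m pendant '[0.07,0,0,0,0,0,0.35,0.07,-0.3,0,0,0,0,0.35,0.07,-0.7,0,0,0,0,0.35,-0.2,-0.9,0.2,0,0,0,0.35,-0.6,-0.9,0.4,0,0,0,0.35,-1,-0.9,0.4,0,0,0,0.35,-1,-0.9,0.4,0,0,0,0.35]'
python3 - <<'E'
from h import *
print(pose()[0])
cap('side','s3'); cap('top','t3')
a=cv2.imread('pics/s3.png')[220:310,240:390]; b=cv2.imread('pics/t3.png')[190:280,250:400]
cv2.imwrite('pics/c3.png',np.vstack([cv2.resize(q,None,fx=5.2,fy=3.3,interpolation=cv2.INTER_CUBIC) for q in(a,b)]))
E
```

```text
time_s: 5.38
eef_pos: [454.2, -270.6, 241.5]
ee_rot: [-0.494, 0.475, 0.521, -0.509]
force: [-0.1, 0.6, -0.7]
grip_width: 0.35
[ 454.23364214 -270.56807529  241.48931752]
```

View pics/c3.png

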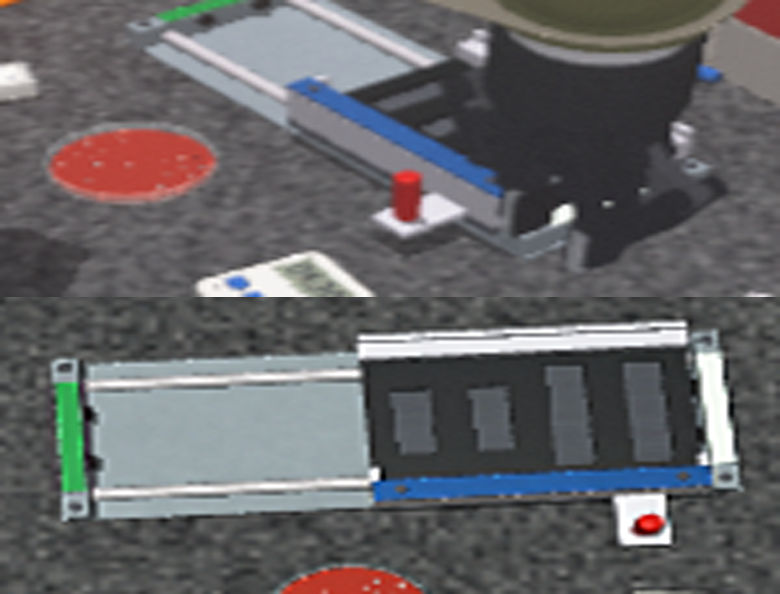

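Carrier stands against the white stop. Slots in the crop: shorts at (413,422) and (492,419), longs at (570,416) and (647,412).

```bash
python3 - <<'E'
from h import *
t,s=load('t3'),load('s3')
T=lambda u,v:(250+(u+.5)/5.2-.5,190+(v-297+.5)/3.3-.5); S=lambda u,v:(240+(u+.5)/5.2-.5,220+(v+.5)/3.3-.5)
obs={'t':[((-96,-50,28),T(650,523)),((-52,84,16),T(373,485)),((-52,-84,16),T(711,467)),((66,84,9),T(358,338)),((66,-84,9),T(686,322))]+[((0,y,-20),T(*q)) for y,q in((60,(413,422)),(20,(492,419)),(-20,(570,416)),(-60,(647,412)))],
's':[((-96,-50,28),S(407,178)),((-52,84,16),S(313,77))]}
p,r,W=fitdeck(obs,{'t':t,'s':s}); print('deck',p[:2],np.degrees(p[2])); print(r.round(1).tolist())
print('slots',W(p,[(0,y,-20) for y in(60,20,-20,-60)]).round(1), p[2])
E
cat >> h.py <<'E'
def bars(c,box=(400,200,520,310)):
    for cen,b in white(c,box):
        a,e=ends(b); A=atz(c,a,14);B=atz(c,e,14); x,y=((A+B)/2)[:2]
        print(cen.round(1),'ctr',np.round([x+.7,y+.4],1),'len',np.linalg.norm(A-B).round(1),'yaw',np.arctan2(*(A-B)[1::-1]).round(3))
E
python3 - <<'E'
from h import *
c=load('t3'); c['frame']=cv2.imread('pics/t3.png')[:,:,::-1]; bars(c)
# first: long at (434.9,-391.8) yaw -22.8deg -> jaw yaw 67.2
go([434.9,-391.8,150],down(np.radians(67.2)))
E
```

```text
deck [594.77212053 -40.46119817] 4.726933693823688
[[0.5, -0.2], [-0.0, -1.0], [0.0, -0.4], [-0.3, -0.1], [0.4, 0.0], [0.2, 0.5], [0.0, 0.3], [0.0, 0.1], [0.2, 0.2], [-0.1, -1.0], [-1.0, -0.4]]
slots [[ 589.8   19.3   22. ]
 [ 593.1  -20.5   22. ]
 [ 596.4  -60.4   22. ]
 [ 599.7 -100.3   22. ]] 0.0825005564806809
[446.1 297.2] ctr [ 420.3 -278.4] len 150.5 yaw -1.564
[501.3 287.4] ctr [ 438.9 -434.1] len 179.7 yaw -0.714
[437.2 235.4] ctr [ 574.  -267.8] len 75.9 yaw 0.572
[475.3 259.1] ctr [ 488.  -356.9] len 229.4 yaw -0.764
row [-0.839, 0.585, 0.181] [-0.005, 0.147, 0.009] t 5.475
```

```bash
python3 -m pendant '[-0.3,0.1,0.1,0,0.05,0,0.5,-0.6,0.3,0.15,0,0.1,0,0.5,-0.839,0.5,0.181,-0.005,0.147,0.009,0.5,-0.839,0.5,0.181,-0.005,0.147,0.009,0.5,-0.839,0.5,0.181,-0.005,0.147,0.009,0.5]' 40
python3 - <<'E'
from h import *
go([434.9,-391.8,79.5],down(np.radians(67.2)))
E
```

```text
time_s: 6.1
eef_pos: [435.8, -391.1, 163.6]
ee_rot: [-0.588, 0.588, 0.393, -0.392]
force: [0.3, 0.9, 1.0]
grip_width: 0.498
row [-0.007, 0.56, 0.005] [0.0, 0.001, 0.001] t 6.1
```

```bash
python3 -m pendant '[-0.007,0.3,0.005,0,0,0,0.5,-0.007,0.5,0.005,0,0,0,0.5,-0.007,0.56,0.005,0,0,0,0.5,-0.007,0.56,0.005,0,0,0,0.5]'; python3 -m pendant '[0,0,0,0,0,0,0,0,0,0,0,0,0,0,0,0,0,0,0,0,0,0,0,0,0,0,0,0]' 40;  python3 - <<'E'
from h import *
print(pose()[0],pose()[2]['grip_width'])
cap('side','s4'); a=cv2.imread('pics/s4.png')[310:420,300:440]
cv2.imwrite('pics/c4.png',cv2.resize(a,None,fx=5,fy=5,interpolation=cv2.INTER_CUBIC))
E
```

```text
time_s: 6.6
eef_pos: [435.5, -391.4, 80.7]
ee_rot: [-0.587, 0.588, 0.394, -0.392]
force: [-0.7, -0.2, 0.9]
grip_width: 0.501
time_s: 7.1
eef_pos: [436.0, -391.9, 82.4]
ee_rot: [-0.586, 0.589, 0.394, -0.392]
force: [-0.3, 1.0, 7.1]
grip_width: 0.142
[ 435.98877365 -391.86455646   82.37253675] 0.1419651886389598
```

View pics/c4.png

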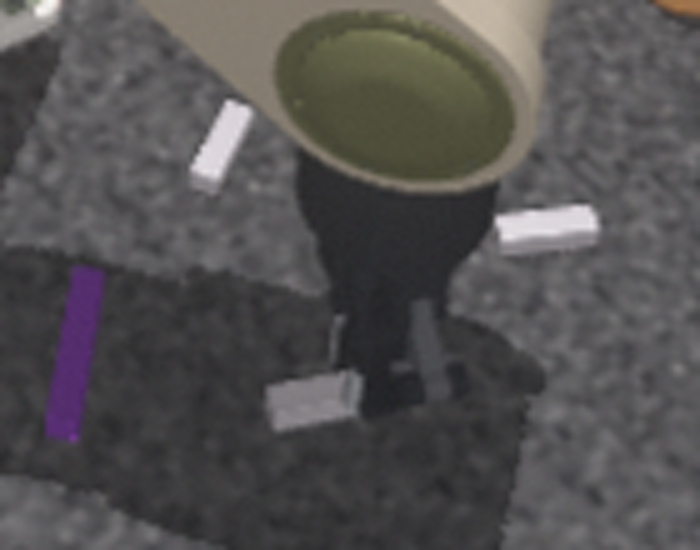

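The fingers stand at the long bar, at crop (360,400). The width reads a bit small, so I'll lift and check.

```bash
python3 -m pendant '[0,-0.2,0,0,0,0,0,0,-0.4,0,0,0,0,0,0,-0.6,0,0,0,0,0,0,-0.6,0,0,0,0,0]' 60;  python3 - <<'E'
from h import *
print(pose()[0],pose()[2]['grip_width'])
cap('side','s5'); a=cv2.imread('pics/s5.png')[270:390,320:460]
cv2.imwrite('pics/c5.png',cv2.resize(a,None,fx=5,fy=5,interpolation=cv2.INTER_CUBIC))
E
```

```text
time_s: 7.65
eef_pos: [436.1, -392.3, 174.9]
ee_rot: [-0.585, 0.591, 0.394, -0.392]
force: [-1.0, 0.2, -1.3]
grip_width: 0.139
[ 436.14407032 -392.30521165  174.93373065] 0.1394409737513054
```

View pics/c5.png

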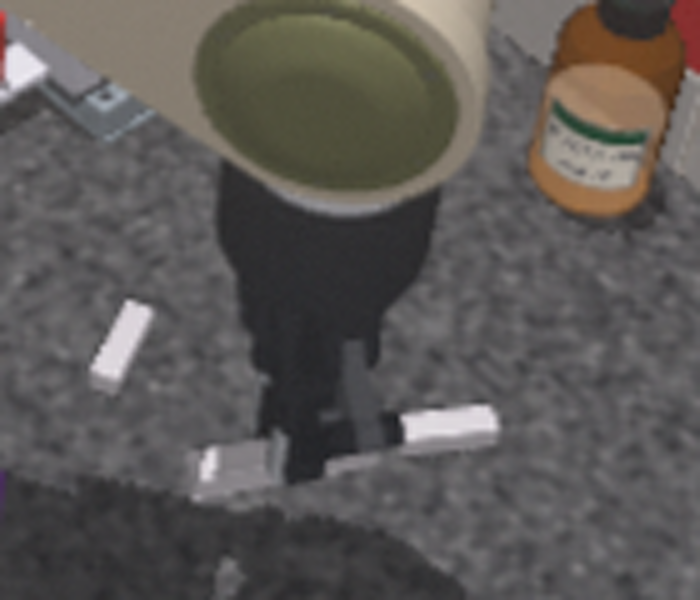

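Run:
```python
from h import *
c=load('s5'); p,r,_=pose(); ax=np.array([np.cos(np.radians(-22.8)),np.sin(np.radians(-22.8)),0]); n=np.array([-ax[1],ax[0],0])
for zb in (-73,-78,-83,-88):
    P=[p+ax*a+n*b+[0,0,zb+h] for a,b,h in((-37.5,-7,0),(-37.5,-7,14),(-37.5,7,14),(37.5,-7,0),(37.5,-7,14))]
    print(zb,((proj(c,P)-[320,270])*5).round().tolist(), ((proj(c,[p+[0,0,zb]])-[320,270])*5).round().tolist())
```

```text
-73 [[192.0, 486.0], [195.0, 464.0], [185.0, 434.0], [377.0, 452.0], [382.0, 430.0]] [[280.0, 454.0]]
-78 [[191.0, 493.0], [194.0, 472.0], [184.0, 441.0], [375.0, 460.0], [380.0, 438.0]] [[278.0, 461.0]]
-83 [[190.0, 501.0], [193.0, 479.0], [183.0, 449.0], [374.0, 468.0], [378.0, 446.0]] [[277.0, 469.0]]
-88 [[189.0, 508.0], [192.0, 487.0], [182.0, 457.0], [372.0, 475.0], [377.0, 454.0]] [[276.0, 477.0]]
```

The fingertips reach about 82 mm when shut, so they touched the counter. I'll set the bar back down and regrip 7 mm higher, so the tips clear the insert.

```bash
python3 -m pendant '[0,0.35,0,0,0,0,0,0,0.58,0,0,0,0,0,0,0.613,0,0,0,0,0,0,0.613,0,0,0,0,0.3,0,0.613,0,0,0,0,0.3,0,0.57,0,0,0,0,0.3,0,0.57,0,0,0,0,0.3,0,0.57,0,0,0,0,0]' 60; python3 -m pendant '[0,0,0,0,0,0,0,0,0,0,0,0,0,0,0,0,0,0,0,0,0,0,0,0,0,0,0,0]'; python3 -m pendant '[0,-0.3,0,0,0,0,0,0,-0.5,0,0,0,0,0,0,-0.6,0,0,0,0,0,0,-0.6,0,0,0,0,0]'
python3 - <<'E'
from h import *
# slot long_2 at deck y -60 ; jaw yaw 94.5
go([599.7,-100.3,180],down(np.radians(94.5)))
go([599.7,-100.3,115],down(np.radians(94.5)))
E
```

```text
time_s: 8.7
eef_pos: [436.2, -392.1, 87.6]
ee_rot: [-0.586, 0.59, 0.394, -0.392]
force: [0.3, -0.4, -1.0]
grip_width: 0.098
time_s: 9.2
eef_pos: [436.2, -392.0, 87.6]
ee_rot: [-0.586, 0.59, 0.394, -0.392]
force: [-0.3, -0.4, 0.2]
grip_width: 0.002
time_s: 9.7
eef_pos: [435.7, -391.8, 177.8]
ee_rot: [-0.585, 0.59, 0.394, -0.392]
force: [-0.5, 0.2, -1.0]
grip_width: -0.005
row [2.214, -0.016, -0.267] [0.002, -0.15, -0.001] t 9.7
row [2.214, 0.417, -0.264] [0.002, -0.15, -0.001] t 9.7
```

Nothing gripped there: the tips really are at 73 mm, and the first grip held the top 5 mm of the bar. I'll regrip at TCP z 77.

```bash
python3 - <<'E'
from h import *
c=cap('side','s6')
for cen,b in white(c,(330,360,430,410),120): print(cen.round(1),atz(c,cen,7)[:2].round(1))
E
python3 -m pendant '[0,0.2,0,0,0,0,0.5,0,0.4,0,0,0,0,0.5,0,0.6,0,0,0,0,0.5,0,0.672,0,0,0,0,0.5,0,0.672,0,0,0,0,0.5,0,0.672,0,0,0,0,0,0,0.672,0,0,0,0,0,0,0.672,0,0,0,0,0]' 60; python3 -m pendant '[0,0,0,0,0,0,0,0,0,0,0,0,0,0]'; python3 -m pendant '[0,-0.3,0,0,0,0,0,0,-0.5,0,0,0,0,0,0,-0.6,0,0,0,0,0,0,-0.6,0,0,0,0,0]'
```

```text
[370.3 387.7] [ 433.4 -390.8]
time_s: 10.75
eef_pos: [436.3, -392.2, 77.3]
ee_rot: [-0.585, 0.59, 0.394, -0.392]
force: [-0.7, -0.2, 6.3]
grip_width: 0.141
time_s: 11.0
eef_pos: [436.3, -392.2, 77.3]
ee_rot: [-0.585, 0.59, 0.394, -0.392]
force: [-0.1, -0.1, -1.1]
grip_width: 0.137
time_s: 11.5
eef_pos: [435.8, -391.8, 167.5]
ee_rot: [-0.585, 0.591, 0.394, -0.392]
force: [1.0, 0.2, -1.6]
grip_width: 0.137
```

Gripped (0.137, bar base 77 mm below the TCP). Carry it to the outer long slot.

```bash
python3 - <<'E'
from h import *
go([599.7,-100.3,165],down(np.radians(94.5)))
E
python3 -m pendant '[0.4,0,0,0,-0.05,0,0,0.8,0,-0.1,0,-0.1,0,0,1,0,-0.2,0,-0.15,0,0,1,0,-0.26,0,-0.15,0,0,1,0,-0.26,0,-0.15,0,0]'
python3 - <<'E'
from h import *
go([599.7,-100.3,165],down(np.radians(94.5)))
E
```

```text
row [2.214, 0.014, -0.267] [0.002, -0.15, -0.001] t 11.5
time_s: 12.12
eef_pos: [528.9, -268.6, 166.2]
ee_rot: [-0.478, 0.483, 0.519, -0.519]
force: [-0.9, 0.5, -1.8]
grip_width: 0.141
row [1.083, 0.006, -0.557] [0.002, -0.0, -0.001] t 12.125
```

```bash
python3 -m pendant '[0.4,0,-0.2,0,0,0,0,0.8,0,-0.4,0,0,0,0,1,0,-0.557,0,0,0,0,1,0,-0.557,0,0,0,0]'
python3 - <<'E'
from h import *
go([599.7,-100.3,125],down(np.radians(94.5)))
cap('side','s7'); cap('top','t7')
a=cv2.imread('pics/s7.png')[215:315,290:390]; b=cv2.imread('pics/t7.png')[180:280,320:420]
cv2.imwrite('pics/c7.png',np.hstack([cv2.resize(q,None,fx=4,fy=5,interpolation=cv2.INTER_CUBIC) for q in(a,b)]))
E
```

```text
time_s: 12.62
eef_pos: [600.9, -111.1, 165.2]
ee_rot: [-0.478, 0.482, 0.519, -0.519]
force: [-0.3, -0.5, -1.4]
grip_width: 0.137
row [0.073, 0.268, 0.004] [0.001, -0.0, -0.001] t 12.625
```

View pics/c7.png

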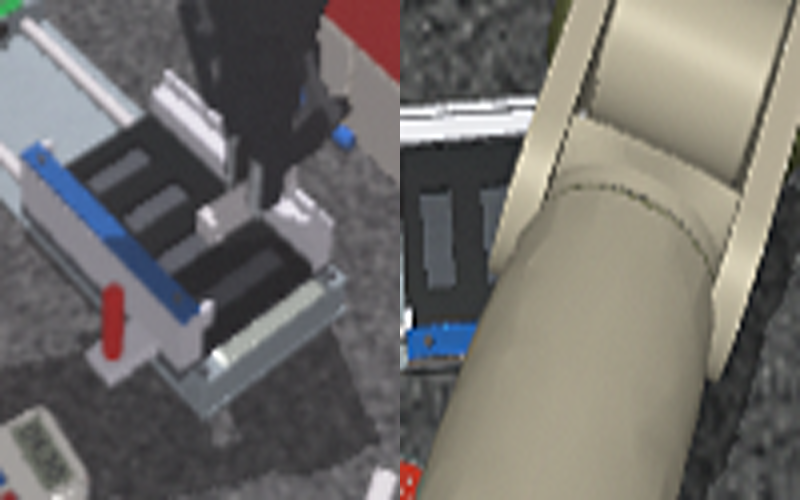

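The bar hangs above the insert, lengthwise over the outer slot in the side view. I'll descend with a force check.

```bash
python3 -m pendant '[0.073,0.1,0.004,0,0,0,0,0.073,0.25,0.004,0,0,0,0,0.073,0.38,0.004,0,0,0,0,0.073,0.415,0.004,0,0,0,0,0.073,0.415,0.004,0,0,0,0]'
python3 - <<'E'
from h import *
go([599.7,-100.3,102],down(np.radians(94.5)))
E
```

```text
time_s: 13.35
eef_pos: [598.3, -103.3, 102.8]
ee_rot: [0.479, -0.483, -0.518, 0.518]
force: [-0.2, 1.8, 3.5]
grip_width: 0.139
row [0.019, 0.005, -0.011] [0.001, -0.001, -0.001] t 13.35
```

```bash
python3 -m pendant '[0.025,0,-0.008,0,0,0,0,0.025,0,-0.008,0,0,0,0]'; python3 -m pendant '[0,0.005,0,0,0,0,0,0,0.01,0,0,0,0,0]'
```

```text
time_s: 13.6
eef_pos: [598.9, -99.7, 102.8]
ee_rot: [0.48, -0.483, -0.518, 0.519]
force: [-4.3, -2.0, 4.5]
grip_width: 0.142
time_s: 13.85
eef_pos: [599.0, -99.9, 102.0]
ee_rot: [0.479, -0.483, -0.518, 0.518]
force: [-3.2, -0.4, 10.3]
grip_width: 0.14
```

```bash
python3 -m pendant '[0,0,0,0,0,0,0.28,0,0,0,0,0,0,0.28,0,0,0,0,0,0,0.28,0,-0.3,0,0,0,0,0.28,0,-0.6,0,0,0,0,0.28,-0.5,-0.6,0.5,0,0,0,0.4,-1,-0.6,0.8,0,0,0,0.4,-1,-0.6,0.8,0,0,0,0.4]'
python3 - <<'E'
from h import *
print(pose()[0])
cap('side','s8'); cap('top','t8')
a=cv2.imread('pics/s8.png')[225:305,280:390]; b=cv2.imread('pics/t8.png')[190:270,300:410]
cv2.imwrite('pics/c8.png',np.hstack([cv2.resize(q,None,fx=3.6,fy=5,interpolation=cv2.INTER_CUBIC) for q in(a,b)]))
E
```

```text
time_s: 14.85
eef_pos: [491.6, -254.8, 192.4]
ee_rot: [0.479, -0.483, -0.518, 0.519]
force: [0.7, -0.7, 0.5]
grip_width: 0.403
[ 491.61919905 -254.75768047  192.37820727]
```

View pics/c8.png

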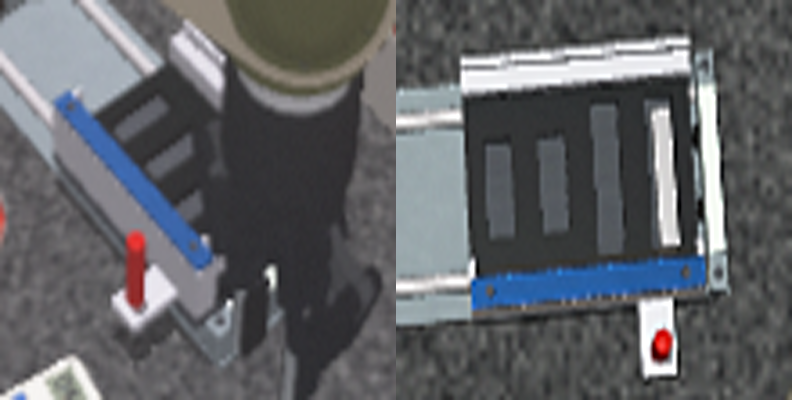

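The bar appears in the outer long slot, with a sliver of slot floor visible beyond its far end. I'll check the numbers and get the second long bar's position.

Run:
```python
from h import *
c=load('t8'); c['frame']=cv2.imread('pics/t8.png')[:,:,::-1]
P=np.array([594.77,-40.46]); y=.0795
def dk(A): d=A[:2]-P; return np.array([np.cos(y)*d[0]+np.sin(y)*d[1],-np.sin(y)*d[0]+np.cos(y)*d[1]]).round(1)
for cen,b in white(c,(366,205,384,243),150):
    a,e=ends(b)
    for z in(36,42):
        A,B=atz(c,a,z),atz(c,e,z); print(z,cen,dk(A),dk(B),np.linalg.norm(A-B).round(1),'ctr',dk((A+B)/2))
S=lambda u,v:(300+(u-396+.5)/3.6-.5,190+(v+.5)/5-.5)
print('slot3',dk(atz(c,S(607,178),22)))
c=cap('top','t9'); bars(c)
go([574.3,-267.6,77],down(.572+np.pi/2))
```

```text
36 [374.33864229 224.92289272] [ 34.2 -58.4] [-40.2 -59.4] 74.4 ctr [ -3.  -58.9]
42 [374.33864229 224.92289272] [ 32.8 -57.8] [-41.2 -58.8] 74.0 ctr [ -4.2 -58.3]
slot3 [  2.  -17.5]
[483.2 273.5] ctr [ 471.6 -385.1] len 212.4 yaw -0.643
[430.8 226.7] ctr [ 596.5 -253. ] len 21.5 yaw 0.649
[470.8 240.7] ctr [ 559.7 -356.5] len 113.4 yaw 0.877
[438.1 273.6] ctr [ 485.1 -283.9] len 317.1 yaw -0.695
row [-0.114, 0.77, -0.543] [0.0, -0.16, -0.002] t 15.0
```

The bar sits about 3–4 mm toward the robot in its slot and may be resting on the end rim. I'll regrip it and shift it 4 mm to +x.

```bash
python3 - <<'E'
from h import *
go([599,-100,165],down(np.radians(94.5)))
E
python3 -m pendant '[0.4,0.05,-0.3,0,0,0,0.28,0.8,0.1,-0.6,0,0,0,0.28,0.97,0.1,-0.75,0,0,0,0.28,0.97,0.1,-0.79,0,0,0,0.28,0.97,0.1,-0.79,0,0,0,0.28]';python3 - <<'E'
from h import *
go([599,-100,105],down(np.radians(94.5)))
E
```

```text
row [0.987, 0.179, -0.786] [0.001, -0.003, -0.001] t 15.0
time_s: 15.62
eef_pos: [599.8, -101.8, 176.6]
ee_rot: [0.48, -0.484, -0.517, 0.518]
force: [-0.4, 0.0, -0.2]
grip_width: 0.281
row [0.014, 0.477, 0.006] [0.001, -0.003, -0.001] t 15.625
```

```bash
python3 -m pendant '[0.014,0.2,0.006,0,-0.003,0,0.28,0.014,0.4,0.006,0,-0.003,0,0.28,0.014,0.48,0.006,0,-0.003,0,0.28,0.014,0.49,0.006,0,-0.003,0,0.28,0.014,0.49,0.006,0,-0.003,0,0,0.014,0.49,0.006,0,-0.003,0,0,0.014,0.49,0.006,0,-0.003,0,0]' 40; python3 -m pendant '[0,0,-0.015,0,0,0,0,0,0,-0.03,0,0,0,0,0,0,-0.03,0,0,0,0]'; python3 -m pendant '[0,0.01,0,0,0,0,0,0,0.02,0,0,0,0,0]'
```

```text
time_s: 16.5
eef_pos: [599.4, -100.3, 104.0]
ee_rot: [0.477, -0.482, -0.519, 0.52]
force: [-0.9, -0.2, 4.2]
grip_width: 0.149
time_s: 16.88
eef_pos: [604.1, -99.8, 104.0]
ee_rot: [0.477, -0.482, -0.519, 0.52]
force: [-0.3, 1.0, 0.3]
grip_width: 0.148
time_s: 17.12
eef_pos: [603.8, -99.9, 102.2]
ee_rot: [0.477, -0.482, -0.519, 0.52]
force: [-11.0, 0.0, 17.0]
grip_width: 0.146
```

```bash
python3 -m pendant '[0,0,0,0,0,0,0.28,0,0,0,0,0,0,0.28,0,0,0,0,0,0,0.28,0,-0.3,0,0,0,0,0.28,0,-0.6,0,0,0,0,0.28,0.5,-0.7,0.3,0,0,0,0.4,1,-0.7,0.6,0,0,0,0.4,1,-0.7,1,0,0,0,0.4]';python3 -m pendant '[0.4,0,0.3,0,0,0,0.4,0.6,0,0.3,0,0,0,0.4]'
python3 - <<'E'
from h import *
print(pose()[0])
s=cap('side','s10'); t=cap('top','t10')
a=cv2.imread('pics/s10.png')[235:295,315:375]; b=cv2.imread('pics/t10.png')[200:250,345:395]
cv2.imwrite('pics/c10.png',np.hstack([cv2.resize(q,(400,400),interpolation=cv2.INTER_CUBIC) for q in(a,b)]))
bars(t)
P=np.array([594.77,-40.46]); y=.0795
def dk(A): d=A[:2]-P; return np.array([np.cos(y)*d[0]+np.sin(y)*d[1],-np.sin(y)*d[0]+np.cos(y)*d[1]]).round(1)
for cen,bb in white(t,(366,205,384,243),150):
    a,e=ends(bb); A,B=atz(t,a,36),atz(t,e,36); print(cen,dk(A),dk(B),np.linalg.norm(A-B).round(1),'ctr',dk((A+B)/2))
E
```

```text
time_s: 18.12
eef_pos: [472.3, 26.9, 205.4]
ee_rot: [0.477, -0.481, -0.52, 0.52]
force: [0.7, -0.7, 0.3]
grip_width: 0.397
time_s: 18.38
eef_pos: [418.1, 114.2, 204.9]
ee_rot: [0.477, -0.481, -0.52, 0.52]
force: [0.7, -1.1, 0.1]
grip_width: 0.4
[418.08640138 114.16370725 204.90546491]
[434.8 275.7] ctr [ 466.  -258.4] len 46.2 yaw 0.525
[478.1 241.9] ctr [ 557.2 -376.6] len 46.0 yaw -0.49
[437.2 235.4] ctr [ 574.1 -267.7] len 76.1 yaw 0.574
[374.29757369 223.6695817 ] [ 37.8 -59. ] [-37.3 -59.2] 75.2 ctr [  0.3 -59.1]
```

View pics/c10.png

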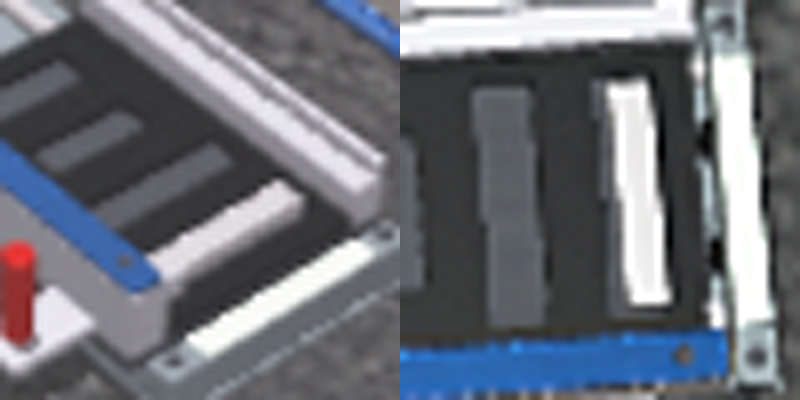

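The top and side crops show the bar inside its slot: base within the outline, 8–9 mm standing proud, centre (0.3,−59) in deck. Next is the second long bar.

```bash
python3 -m pendant '[-0.4,0,-0.2,0,0,0,0.4,-0.8,0,-0.4,0,0,0,0.4,-1,-0.1,-0.6,0,-0.05,0,0.4,-1,-0.1,-0.8,0,-0.1,0,0.4,-1,-0.1,-1,0,-0.158,0,0.5,-1,-0.1,-1,0,-0.158,0,0.5]'
python3 - <<'E'
from h import *
go([574.3,-267.6,150],down(.574+np.pi/2))
E
```

```text
time_s: 19.23
eef_pos: [582.0, -21.8, 220.6]
ee_rot: [0.333, -0.338, -0.622, 0.623]
force: [0.4, 0.1, -0.6]
grip_width: 0.501
row [-1.337, 0.478, 0.946] [0.0, 0.003, -0.002] t 19.225
```

```bash
python3 -m pendant '[-0.3,0,0.2,0,0,0,0.5,-0.6,0,0.4,0,0,0,0.5,-0.9,0.1,0.6,0,0,0,0.5,-1,0.2,0.7,0,0,0,0.5,-1,0.2,0.7,0,0,0,0.5]'
python3 - <<'E'
from h import *
go([574.3,-267.6,120],down(.574+np.pi/2))
E
```

```text
time_s: 19.85
eef_pos: [575.9, -205.7, 190.0]
ee_rot: [0.335, -0.337, -0.621, 0.623]
force: [1.1, -0.0, 1.4]
grip_width: 0.498
row [-0.338, 0.468, 0.235] [0.0, 0.002, -0.001] t 19.85
```

```bash
python3 -m pendant '[-0.2,0.1,0.1,0,0,0,0.5,-0.338,0.3,0.235,0,0,0,0.5,-0.338,0.468,0.235,0,0,0,0.5,-0.338,0.468,0.235,0,0.002,0,0.5]'
python3 - <<'E'
from h import *
go([574.3,-267.6,76.5],down(.574+np.pi/2))
E
```

```text
time_s: 20.35
eef_pos: [574.0, -266.0, 118.8]
ee_rot: [0.338, -0.338, -0.621, 0.621]
force: [1.1, 0.5, 0.3]
grip_width: 0.496
row [-0.01, 0.282, 0.003] [-0.0, -0.0, -0.0] t 20.35
```

```bash
python3 -m pendant '[-0.01,0.15,0.003,0,0,0,0.5,-0.01,0.282,0.003,0,0,0,0.5,-0.01,0.285,0.003,0,0,0,0.5,-0.01,0.285,0.003,0,0,0,0,-0.01,0.285,0.003,0,0,0,0,-0.01,0.285,0.003,0,0,0,0,-0.01,0.285,0.003,0,0,0,0]' 60; python3 -m pendant '[0,-0.2,0,0,0,0,0,0,-0.45,0,0,0,0,0,0,-0.6,0,0,0,0,0,0,-0.6,0,0,0,0,0]';python3 - <<'E'
from h import *
go([597.3,-59.8,165],down(np.radians(94.5)))
E
```

```text
time_s: 21.22
eef_pos: [574.8, -267.8, 77.4]
ee_rot: [0.337, -0.339, -0.621, 0.621]
force: [0.2, 0.6, 6.1]
grip_width: 0.141
time_s: 21.72
eef_pos: [575.2, -268.0, 169.1]
ee_rot: [0.336, -0.34, -0.62, 0.622]
force: [0.1, -0.2, -0.8]
grip_width: 0.138
row [1.086, 0.022, -0.877] [0.001, 0.158, -0.002] t 21.725
```

```bash
python3 -m pendant '[0.3,0,-0.2,0,0.05,0,0,0.6,0,-0.4,0,0.1,0,0,0.9,0,-0.65,0,0.158,0,0,1,0,-0.877,0,0.158,0,0,1,0,-0.877,0,0.158,0,0]';python3 - <<'E'
from h import *
go([597.3,-59.8,130],down(np.radians(94.5)))
E
```

```text
time_s: 22.35
eef_pos: [604.5, -68.2, 166.9]
ee_rot: [0.478, -0.481, -0.519, 0.52]
force: [-1.3, 0.2, -1.4]
grip_width: 0.135
row [0.06, 0.246, 0.044] [0.001, 0.001, -0.001] t 22.35
```

```bash
python3 -m pendant '[0.06,0.1,0.044,0,0,0,0,0.06,0.25,0.044,0,0,0,0,0.06,0.25,0.044,0,0,0,0]';python3 - <<'E'
from h import *
go([597.3,-59.8,102],down(np.radians(94.5)))
E
```

```text
time_s: 22.72
eef_pos: [596.1, -60.2, 127.1]
ee_rot: [0.48, -0.48, -0.518, 0.521]
force: [-0.4, -1.1, -0.8]
grip_width: 0.144
row [0.003, 0.168, -0.009] [-0.001, 0.0, -0.001] t 22.725
```

```bash
python3 -m pendant '[0.003,0.05,-0.009,0,0,0,0,0.003,0.12,-0.012,0,0,0,0,0.003,0.15,-0.012,0,0,0,0,0.003,0.165,-0.012,0,0,0,0,0.003,0.165,-0.012,0,0,0,0]'
```

```text
time_s: 23.35
eef_pos: [597.9, -59.7, 102.5]
ee_rot: [0.48, -0.48, -0.519, 0.521]
force: [-0.2, -0.5, -1.3]
grip_width: 0.139
```

Free descent, so the bar is in its slot. Release it and move on to the short bar at (466,−258).

```bash
python3 -m pendant '[0,0,0,0,0,0,0.28,0,0,0,0,0,0,0.28,0,-0.2,0,0,0,0,0.28,0,-0.5,0,0,0,0,0.28,-0.4,-0.5,0.3,0,-0.05,0,0.5,-0.8,-0.5,0.6,0,-0.1,0,0.5,-1,-0.5,0.98,0,-0.142,0,0.5,-1,-0.5,0.98,0,-0.142,0,0.5]' 60;python3 - <<'E'
from h import *
t=cap('top','t11'); bars(t)
go([466.4,-258.4,120],down(.525+np.pi/2))
P=np.array([594.77,-40.46]); y=.0795
def dk(A): d=A[:2]-P; return np.array([np.cos(y)*d[0]+np.sin(y)*d[1],-np.sin(y)*d[0]+np.cos(y)*d[1]]).round(1)
for cen,bb in white(t,(352,205,384,243),150):
    a,e=ends(bb); A,B=atz(t,a,36),atz(t,e,36); print(cen,dk(A),dk(B),np.linalg.norm(A-B).round(1),'ctr',dk((A+B)/2))
E
```

```text
time_s: 24.35
eef_pos: [461.5, -222.5, 178.4]
ee_rot: [0.353, -0.353, -0.612, 0.614]
force: [0.2, -0.5, -0.2]
grip_width: 0.498
[421.9 296.9] ctr [ 418.6 -217.8] len 104.9 yaw -1.564
[467.4 284.2] ctr [ 445.1 -343.8] len 177.6 yaw -0.624
[478.1 241.9] ctr [ 557.2 -376.3] len 46.0 yaw -0.467
[451.5 256.2] ctr [ 518.8 -304.4] len 111.7 yaw 0.89
[428.6 263.7] ctr [ 492.5 -273.4] len 193.5 yaw -0.673
row [-0.221, 0.39, 0.082] [-0.001, -0.001, -0.0] t 24.4
[358.88695083 225.00458115] [ 38.1 -18. ] [-38.8 -18.6] 76.9 ctr [ -0.3 -18.3]
[374.31420138 223.72482741] [ 37.4 -59.1] [-37.3 -59.2] 74.6 ctr [  0.  -59.2]
```

```bash
python3 -m pendant '[-0.1,0.2,0.04,0,0,0,0.5,-0.221,0.35,0.082,0,0,0,0.5,-0.221,0.4,0.082,0,0,0,0.5,-0.221,0.4,0.082,0,0,0,0.5]'
python3 - <<'E'
from h import *
go([466.4,-258.4,76.5],down(.525+np.pi/2))
E
```

```text
time_s: 24.9
eef_pos: [466.5, -257.7, 118.5]
ee_rot: [0.354, -0.353, -0.611, 0.614]
force: [-0.6, -0.4, 0.0]
grip_width: 0.503
row [-0.003, 0.28, 0.002] [-0.001, -0.0, -0.0] t 24.9
```

```bash
python3 -m pendant '[-0.003,0.15,0.002,0,0,0,0.5,-0.003,0.28,0.002,0,0,0,0.5,-0.003,0.283,0.002,0,0,0,0.5,-0.003,0.283,0.002,0,0,0,0,-0.003,0.283,0.002,0,0,0,0,-0.003,0.283,0.002,0,0,0,0,-0.003,0.283,0.002,0,0,0,0]' 60; python3 -m pendant '[0,-0.2,0,0,0,0,0,0,-0.45,0,0,0,0,0,0,-0.6,0,0,0,0,0,0,-0.6,0,0,0,0,0]';python3 - <<'E'
from h import *
go([591,19.9,165],down(np.radians(94.5)))
E
```

```text
time_s: 25.78
eef_pos: [466.9, -258.5, 77.5]
ee_rot: [0.353, -0.354, -0.611, 0.614]
force: [-1.1, 1.7, 6.0]
grip_width: 0.142
time_s: 26.28
eef_pos: [467.5, -258.5, 169.3]
ee_rot: [0.352, -0.355, -0.611, 0.614]
force: [-1.2, -0.3, 0.1]
grip_width: 0.137
row [1.196, 0.019, -1.641] [-0.0, 0.142, -0.002] t 26.275
```

```bash
python3 -m pendant '[0.2,0,-0.3,0,0.05,0,0,0.4,0,-0.6,0,0.1,0,0,0.6,0,-0.8,0,0.142,0,0,0.73,0,-1,0,0.142,0,0,0.73,0,-1,0,0.142,0,0]';python3 - <<'E'
from h import *
go([591,19.9,165],down(np.radians(94.5)))
E
```

```text
time_s: 26.9
eef_pos: [542.8, -86.7, 167.3]
ee_rot: [0.478, -0.481, -0.518, 0.521]
force: [-0.5, -1.2, -0.2]
grip_width: 0.141
row [0.683, 0.012, -0.378] [-0.0, 0.001, -0.002] t 26.9
```

```bash
python3 -m pendant '[0.3,0,-0.2,0,0,0,0,0.683,0,-0.378,0,0,0,0,0.683,0.1,-0.378,0,0,0,0,0.683,0.2,-0.378,0,0,0,0,0.683,0.25,-0.378,0,0,0,0]';python3 - <<'E'
from h import *
go([591,19.9,102],down(np.radians(94.5)))
E
```

```text
time_s: 27.52
eef_pos: [590.3, 18.3, 127.6]
ee_rot: [0.479, -0.481, -0.517, 0.521]
force: [-0.6, -0.1, -0.0]
grip_width: 0.142
row [0.011, 0.171, -0.006] [-0.001, 0.0, -0.002] t 27.525
```

```bash
python3 -m pendant '[0.011,0.05,-0.006,0,0,0,0,0.011,0.12,-0.006,0,0,0,0,0.011,0.15,-0.006,0,0,0,0,0.011,0.165,-0.006,0,0,0,0,0.011,0.165,-0.006,0,0,0,0]'
```

```text
time_s: 28.15
eef_pos: [591.1, 19.9, 103.0]
ee_rot: [0.479, -0.481, -0.518, 0.521]
force: [-1.0, 0.7, -0.6]
grip_width: 0.14
```

```bash
python3 -m pendant '[0,0,0,0,0,0,0.28,0,0,0,0,0,0,0.28,0,-0.2,0,0,0,0,0.28,0,-0.5,0,0,0,0,0.28,-0.4,-0.5,0,0,0,0,0.5,-0.8,-0.5,0,0,0,0,0.5,-1,-0.5,0,0,0,0,0.5]' 60;python3 -m pendant '[-0.4,0,0,0,0.05,0,0.5,-0.8,0,0,0,0.1,0,0.5,-1,0,0,0,0.15,0,0.5,-1,0,0,0,0.178,0,0.5]';python3 - <<'E'
from h import *
t=cap('top','t12'); bars(t)
go([557.6,-376.3,150],down(-.48+np.pi/2))
P=np.array([594.77,-40.46]); y=.0795
def dk(A): d=A[:2]-P; return np.array([np.cos(y)*d[0]+np.sin(y)*d[1],-np.sin(y)*d[0]+np.cos(y)*d[1]]).round(1)
for cen,bb in white(t,(318,208,384,241),150):
    a,e=ends(bb); A,B=atz(t,a,36),atz(t,e,36); print(cen,dk(A),dk(B),np.linalg.norm(A-B).round(1),'ctr',dk((A+B)/2))
E
```

```text
time_s: 29.02
eef_pos: [603.0, -132.1, 179.0]
ee_rot: [0.479, -0.481, -0.517, 0.521]
force: [-0.0, 1.1, -1.5]
grip_width: 0.502
time_s: 29.52
eef_pos: [614.1, -284.2, 179.6]
ee_rot: [-0.605, 0.608, 0.363, -0.366]
force: [0.9, 0.7, -0.0]
grip_width: 0.496
[411.9 296.9] ctr [ 419.4 -206.1] len 82.7 yaw -0.022
[485.8 223.2] ctr [ 610.9 -398.3] len 161.3 yaw -0.516
[439.4 243.9] ctr [ 554.8 -275.9] len 264.3 yaw -0.577
[430.4 205.2] ctr [ 656.1 -251.7] len 54.5 yaw -0.591
row [-0.726, 0.201, 0.04] [0.0, -0.003, -0.002] t 29.575
[328.68748356 227.29360695] [21.6 61.4] [-23.   61.3] 44.6 ctr [-0.7 61.4]
[358.88950355 224.99913055] [ 37.6 -18. ] [-38.8 -18.6] 76.3 ctr [ -0.6 -18.3]
[374.31731984 223.71904846] [ 37.4 -59.1] [-37.3 -59.2] 74.6 ctr [  0.  -59.2]
```

```bash
python3 -m pendant '[-0.4,0.1,0.02,0,0,0,0.5,-0.726,0.2,0.04,0,0,0,0.5,-0.726,0.35,0.04,0,0,0,0.5,-0.726,0.4,0.04,0,0,0,0.5]'
python3 - <<'E'
from h import *
go([557.6,-376.3,76.5],down(-.48+np.pi/2))
E
```

```text
time_s: 30.08
eef_pos: [557.1, -376.2, 119.0]
ee_rot: [-0.606, 0.607, 0.362, -0.365]
force: [-0.6, 0.5, -0.0]
grip_width: 0.501
row [0.002, 0.284, -0.003] [-0.0, -0.003, -0.002] t 30.075
```

```bash
python3 -m pendant '[0.002,0.15,-0.003,0,0,0,0.5,0.002,0.28,-0.003,0,0,0,0.5,0.002,0.285,-0.003,0,0,0,0.5,0.002,0.285,-0.003,0,0,0,0,0.002,0.285,-0.003,0,0,0,0,0.002,0.285,-0.003,0,0,0,0,0.002,0.285,-0.003,0,0,0,0]' 60; python3 -m pendant '[0,-0.2,0,0,0,0,0,0,-0.45,0,0,0,0,0,0,-0.6,0,0,0,0,0,0,-0.6,0,0,0,0,0]';python3 - <<'E'
from h import *
go([594.1,-20,165],down(np.radians(94.5)))
E
```

```text
time_s: 30.95
eef_pos: [558.0, -376.6, 77.6]
ee_rot: [-0.605, 0.608, 0.363, -0.365]
force: [-0.7, 1.1, 5.9]
grip_width: 0.137
time_s: 31.45
eef_pos: [558.5, -376.5, 169.3]
ee_rot: [-0.604, 0.609, 0.363, -0.365]
force: [0.5, 1.0, -0.8]
grip_width: 0.143
row [2.209, 0.01, 0.908] [0.001, -0.181, -0.002] t 31.45
```

```bash
python3 -m pendant '[0.35,0,0.15,0,-0.05,0,0,0.7,0,0.28,0,-0.1,0,0,1,0,0.41,0,-0.15,0,0,1,0,0.41,0,-0.181,0,0,1,0,0.41,0,-0.181,0,0]';python3 - <<'E'
from h import *
go([594.1,-20,165],down(np.radians(94.5)))
E
```

```text
time_s: 32.08
eef_pos: [574.5, -214.7, 166.8]
ee_rot: [0.478, -0.482, -0.517, 0.521]
force: [0.3, 0.2, -0.7]
grip_width: 0.139
row [1.283, 0.003, -0.232] [-0.0, 0.0, -0.002] t 32.075
```

```bash
python3 -m pendant '[0.35,0,-0.05,0,0,0,0,0.7,0,-0.13,0,0,0,0,1,0,-0.18,0,0,0,0,1,0,-0.18,0,0,0,0]';python3 - <<'E'
from h import *
go([594.1,-20,127],down(np.radians(94.5)))
E
```

```text
time_s: 32.58
eef_pos: [589.5, -61.0, 164.9]
ee_rot: [0.479, -0.481, -0.517, 0.521]
force: [-0.2, -0.0, -0.6]
grip_width: 0.141
row [0.271, 0.251, -0.053] [-0.001, 0.0, -0.002] t 32.575
```

```bash
python3 -m pendant '[0.271,0,-0.053,0,0,0,0,0.271,0.1,-0.053,0,0,0,0,0.271,0.25,-0.053,0,0,0,0,0.271,0.25,-0.053,0,0,0,0]';python3 - <<'E'
from h import *
go([594.1,-20,102],down(np.radians(94.5)))
E
```

```text
time_s: 33.08
eef_pos: [593.2, -21.6, 125.0]
ee_rot: [0.481, -0.48, -0.516, 0.522]
force: [-0.4, 0.4, -0.3]
grip_width: 0.14
row [0.011, 0.153, -0.007] [-0.002, -0.001, -0.002] t 33.075
```

```bash
python3 -m pendant '[0.011,0.05,-0.008,0,0,0,0,0.011,0.1,-0.008,0,0,0,0,0.011,0.13,-0.008,0,0,0,0,0.011,0.148,-0.008,0,0,0,0,0.011,0.148,-0.008,0,0,0,0]'
```

```text
time_s: 33.7
eef_pos: [594.2, -19.9, 102.8]
ee_rot: [0.481, -0.48, -0.516, 0.522]
force: [-0.4, -0.6, 0.0]
grip_width: 0.138
```

Free again. Release, rise, and head to the cover at about (440,356).

```bash
python3 -m pendant '[0,0,0,0,0,0,0.28,0,0,0,0,0,0,0.28,0,-0.2,0,0,0,0,0.28,0,-0.6,0,0,0,0,0.28,0.4,-0.7,0.2,0,0,0,0.5,0.8,-0.7,0.5,0,0,0,0.5,1,-0.7,0.8,0,0,0,0.5,1,-0.7,1,0,0,0,0.5]' 60;python3 - <<'E'
from h import *
s=cap('side','s13');t=cap('top','t13')
P=np.array([594.77,-40.46]); y=.0795
def dk(A): d=A[:2]-P; return np.array([np.cos(y)*d[0]+np.sin(y)*d[1],-np.sin(y)*d[0]+np.cos(y)*d[1]]).round(1)
for cen,bb in white(t,(318,208,384,241),150):
    a,e=ends(bb); A,B=atz(t,a,36),atz(t,e,36); print(cen,dk(A),dk(B),np.linalg.norm(A-B).round(1),'ctr',dk((A+B)/2))
# orange cover
for c,n in((t,'t'),(s,'s')):
    h=cv2.cvtColor(c['frame'],cv2.COLOR_RGB2HSV); m=((h[...,0]>10)&(h[...,0]<24)&(h[...,1]>180)&(h[...,2]>120)).astype(np.uint8)
    m=cv2.morphologyEx(m,cv2.MORPH_CLOSE,np.ones((9,9)))
    q=max(cv2.findContours(m,0,1)[0],key=cv2.contourArea); b=cv2.boxPoints(cv2.minAreaRect(q)); print(n,b.round(1).tolist())
    ap=cv2.approxPolyDP(q,6,True).reshape(-1,2); print(ap.tolist()); 
    W=np.array([atz(c,x,5) for x in (b if n=='t' else ap)]); print(W[:,:2].round(1).tolist(),W[:,:2].mean(0).round(1)); 
    if n=='t':
        e=[W[1]-W[0],W[2]-W[1]]; print([(np.linalg.norm(v).round(1),np.degrees(np.arctan2(v[1],v[0])).round(1)) for v in e])
a=cv2.imread('pics/s13.png')[185:235,185:255]; b=cv2.imread('pics/t13.png')[245:325,160:245]; d=cv2.imread('pics/t13.png')[190:270,300:410]
cv2.imwrite('pics/c13.png',np.hstack([cv2.resize(x,(w,400),interpolation=cv2.INTER_CUBIC) for x,w in((a,400),(b,400))]))
E
```

```text
time_s: 34.7
eef_pos: [431.6, 120.4, 208.1]
ee_rot: [0.48, -0.48, -0.517, 0.522]
force: [0.7, 0.2, 0.0]
grip_width: 0.505
[328.67957341 227.24311427] [21.6 61.4] [-23.   61.5] 44.6 ctr [-0.7 61.4]
[343.79117211 225.90247898] [23.5 21.2] [-23.   21.6] 46.5 ctr [ 0.2 21.4]
[318.28584835 230.95720721] [31.8 85.7] [-33.9  90.2] 65.8 ctr [-1. 88.]
[358.88265249 224.9865425 ] [ 38.2 -18. ] [-38.8 -18.5] 77.0 ctr [ -0.3 -18.3]
[374.29547465 223.68121586] [ 37.8 -59. ] [-37.3 -59.2] 75.2 ctr [  0.3 -59.1]
t [[166.60000610351562, 266.6000061035156], [225.89999389648438, 256.5], [233.5, 300.79998779296875], [174.1999969482422, 311.0]]
[[226, 257], [169, 267], [174, 310], [231, 301]]
[[485.9, 451.6], [514.3, 294.7], [396.7, 269.4], [369.1, 423.9]] [441.5 359.9]
[(np.float64(159.4), np.float64(-79.7)), (np.float64(120.3), np.float64(-167.9))]
s [[190.39999389648438, 211.8000030517578], [209.39999389648438, 186.5], [248.6999969482422, 216.0], [229.8000030517578, 241.3000030517578]]
[[220, 197], [191, 211], [218, 232], [248, 217]]
[[483.0, 440.4], [371.9, 417.4], [396.7, 270.1], [507.2, 288.2]] [439.7 354. ]
```

View pics/c13.png

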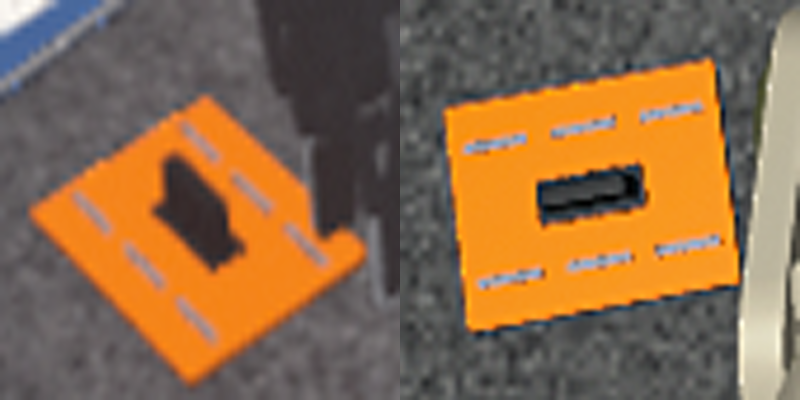

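All four bars show at their slot centres. The crop shows the cover corners clearly, with the fin at crop (591,192). Compute the cover pose.

Run:
```python
from h import *
t,s=load('t13'),load('s13')
T=lambda u,v:(160+(u-400+.5)/4.706-.5,245+(v+.5)/5-.5); S=lambda u,v:(185+(u+.5)/5.714-.5,185+(v+.5)/8-.5)
W=np.array([atz(t,T(*q),5) for q in((445,107),(713,58),(740,283),(470,332))])[:,:2]
print('top ctr',W.mean(0).round(1)); 
for i in range(4):
    d=W[(i+1)%4]-W[i]; print(np.linalg.norm(d).round(1),np.degrees(np.arctan2(d[1],d[0])).round(1))
V=np.array([atz(s,S(*q),5) for q in((208,95),(30,212),(192,383))])[:,:2]; print('side ctr',((V[0]+V[2])/2).round(1), V.round(1).tolist())
print('fin top z29',atz(t,T(591,192),27)[:2].round(1), 'side fin', )
go([441,356,150],down(np.radians(10.2)))
```

```text
top ctr [441.9 358.9]
153.0 -79.7
121.1 -170.3
151.7 100.1
120.6 10.3
side ctr [441.7 354.8] [[487.2, 441.7], [368.7, 419.1], [396.2, 267.8]]
fin top z29 [440.8 353.9] side fin
row [1.567, 0.378, -0.194] [-0.001, 0.468, -0.003] t 34.8
```

```bash
python3 -m pendant '[0.3,0,0,0,0.05,0,0.6,0.6,0,0,0,0.1,0,0.6,0.8,0,-0.1,0,0.15,0,0.6,0.9,0,-0.1,0,0.2,0,0.6,1,0,-0.1,0,0.25,0,0.6,1,0,-0.1,0,0.3,0,0.6,1,0,-0.1,0,0.36,0,0.6,1,0,-0.1,0,0.42,0,0.6]';python3 - <<'E'
from h import *
go([441.5,356.5,150],down(np.radians(10.2)))
E
```

```text
time_s: 35.8
eef_pos: [434.8, 270.4, 207.4]
ee_rot: [-0.696, 0.699, 0.112, -0.117]
force: [0.6, -0.2, 0.2]
grip_width: 0.603
row [0.229, 0.379, 0.531] [0.001, 0.047, -0.002] t 35.8
```

```bash
python3 -m pendant '[0.1,0.1,0.25,0,0.03,0,0.6,0.229,0.2,0.531,0,0.047,0,0.6,0.229,0.38,0.531,0,0.047,0,0.6,0.229,0.38,0.531,0,0.047,0,0.6]';python3 - <<'E'
from h import *
go([441.5,356.5,80],down(np.radians(10.2)))
E
```

```text
time_s: 36.3
eef_pos: [441.3, 356.4, 148.3]
ee_rot: [-0.702, 0.706, 0.059, -0.066]
force: [-0.1, -0.4, 0.7]
grip_width: 0.6
row [0.006, 0.455, 0.003] [0.002, 0.0, -0.003] t 36.3
```

```bash
python3 -m pendant '[0,0.2,0.003,0.002,0,-0.003,0.6,0,0.38,0.003,0.002,0,-0.003,0.6,0,0.45,0.003,0.002,0,-0.003,0.6,0,0.455,0.003,0.002,0,-0.003,0.6,0,0.455,0.003,0.002,0,-0.003,0.3,0,0.455,0.003,0.002,0,-0.003,0,0,0.455,0.003,0.002,0,-0.003,0,0,0.455,0.003,0.002,0,-0.003,0]' 80;python3 -m pendant '[0,0,0,0,0,0,0,0,0,0,0,0,0,0]' 80
python3 - <<'E'
from h import *
p,r,s=pose(); print(p,r.as_matrix().round(3).tolist(),s['grip_width'])
E
```

```text
time_s: 37.3
eef_pos: [441.1, 356.5, 81.2]
ee_rot: [0.705, -0.704, -0.063, 0.063]
force: [-0.7, -0.5, 6.6]
grip_width: 0.12
time_s: 37.55
eef_pos: [441.1, 356.6, 81.3]
ee_rot: [0.705, -0.704, -0.063, 0.063]
force: [-0.3, -0.4, 1.1]
grip_width: 0.121
[441.06451099 356.55762618  81.28459538] [[0.984, 0.001, -0.177], [0.177, 0.002, 0.984], [0.001, -1.0, 0.001]] 0.12103865076666744
```

Gripped (cover underside 81.3 mm below the TCP). Lift it and carry it along −y.

```bash
python3 -m pendant '[0,-0.2,0,0,0,0,0,0,-0.5,0,0,0,0,0,0,-0.8,0,0,0,0,0,0,-0.9,-0.3,0,0,0,0,0,-0.9,-0.6,0,0,0,0,0,-0.9,-0.9,0,0,0,0,0,-0.9,-1,0,0,0,0,0,-0.9,-1,0,0,0,0]';python3 - <<'E'
from h import *
P=np.array([595.3,-40.0,42]); yw=.081
go([500,-40,215],down(yw))
E
```

```text
time_s: 38.55
eef_pos: [467.6, 208.5, 216.0]
ee_rot: [0.705, -0.704, -0.063, 0.062]
force: [-0.6, 0.3, -1.1]
grip_width: 0.118
row [-0.079, 0.004, -1.669] [-0.001, 0.031, 0.0] t 38.55
```

```bash
cat >> h.py <<'E'
DP=np.array([595.3,-40.0,42]); DY=.081
def cov(ex,z0,th,dy=0,L=81.3):
    th=np.radians(th); O=np.array([ex+60*np.cos(th),dy,z0+60*np.sin(th)]); T=O+L*np.array([-np.sin(th),0,np.cos(th)])
    D=R.from_euler('z',DY); return DP+D.apply(T), D*R.from_euler('y',-th)*down(0)
E
python3 -m pendant '[0,0,-0.35,0,0.01,0,0,-0.04,0,-0.7,0,0.03,0,0,-0.06,0,-1,0,0.031,0,0,-0.06,0,-1,0,0.031,0,0]';python3 - <<'E'
from h import *
go(*cov(-40,60,15)); go(*cov(-40,60,0))
E
```

```text
time_s: 39.05
eef_pos: [485.6, 58.3, 215.7]
ee_rot: [0.707, -0.706, -0.028, 0.027]
force: [0.6, 0.8, -0.6]
grip_width: 0.12
row [0.658, 0.13, -0.71] [-0.0, -0.001, -0.083] t 39.05
row [0.812, 0.215, -0.71] [-0.001, -0.001, 0.0] t 39.05
```

```bash
python3 -m pendant '[0.2,0,-0.3,0,0,-0.03,0,0.4,0,-0.6,0,0,-0.05,0,0.6,0,-0.71,0,0,-0.083,0,0.658,0.13,-0.71,0,0,-0.083,0,0.658,0.13,-0.71,0,0,-0.083,0]';python3 - <<'E'
from h import *
go(*cov(-40,60,15)); go(*cov(-40,25,15))
cap('side','s14'); a=cv2.imread('pics/s14.png')[190:310,240:400]
cv2.imwrite('pics/c14.png',cv2.resize(a,None,fx=5,fy=5,interpolation=cv2.INTER_CUBIC))
E
```

```text
time_s: 39.67
eef_pos: [592.1, -38.3, 194.5]
ee_rot: [0.706, -0.696, -0.118, -0.063]
force: [-0.8, 0.1, -0.8]
grip_width: 0.119
row [0.003, -0.01, -0.013] [-0.001, -0.001, -0.001] t 39.675
row [-0.057, 0.215, -0.014] [-0.001, -0.001, -0.001] t 39.675
```

View pics/c14.png

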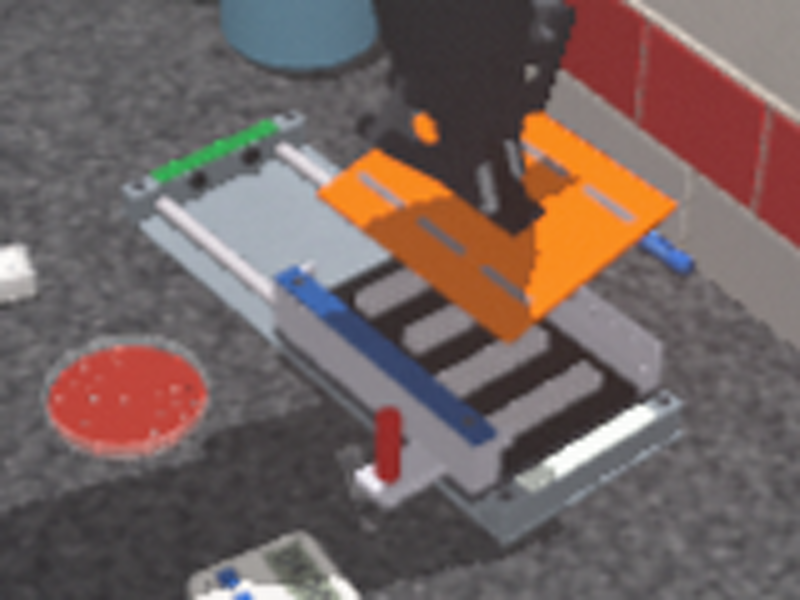

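The side crop shows the tilted cover above the carrier, with corners at (321,193), (513,336) and (678,205). All four bars lie in their slots. Now I measure the cover's offset along its y in the grip.

Run:
```python
from h import *
c=load('s14'); p,r,_=pose(); F=lambda u,v:np.array([240+(u+.5)/5-.5,190+(v+.5)/5-.5])
obs=np.array([F(321,194),F(513,335),F(678,205)])
def pr(o): # cover pts in tool: x jaw, y down L-5 = top, z: -cover... tool z = -deckx? 
    pts=[(-60,81.3-5,s) for s in (77,-77)]+[(60,81.3-5,-77)]
    return pts
# tool x = deck x, tool z = tool x x tool y = deckx x down = +deck y
for dy in(-3,0,3):
    W=[p+r.apply([x,y,z+dy]) for x,y,z in pr(0)]; print(dy,(proj(c,W)-obs).round(2).tolist())
f=lambda q:(proj(c,[p+r.apply([x+q[1],y+q[2],z+q[0]]) for x,y,z in pr(0)])-obs).ravel()
print(least_squares(f,[0,0,0]).x.round(1))
# lip ends in the same image -> deck offset
L=np.array([F(313,267),F(492,433)]); D=R.from_euler('z',DY)
W=DP+D.apply([(-52,84,16),(-52,-84,16)]); print('lip',(proj(c,W)-L).round(2).tolist()); g=lambda q:(proj(c,DP+[q[0],q[1],0]+D.apply([(-52,84,16),(-52,-84,16)]))-L).ravel(); print(least_squares(g,[0,0]).x)
print(proj(c,DP+D.apply([(-96,-50,28)]))-F(388,410))
```

```text
-3 [[-0.18, -0.22], [0.02, 1.65], [1.42, -0.16]]
0 [[-0.87, -0.76], [-0.79, 1.01], [0.58, -0.72]]
3 [[-1.56, -1.3], [-1.6, 0.38], [-0.26, -1.29]]
[16.8 12.  24.1]
lip [[-3.36, -0.64], [1.78, -0.6]]
[ 0.39797223 -2.50290876]
[[0.53898918 0.78209202]]
```

Run:
```python
from h import *
t=cap('top','t14'); a=t['frame'][185:270,300:400,::-1]
cv2.imwrite('pics/c14t.png',cv2.resize(a,None,fx=7,fy=7,interpolation=cv2.INTER_CUBIC))
p,r,_=pose()
W=[p+r.apply([x,81.3-5,z]) for x,z in((-60,77),(-60,-77),(60,-77),(60,77))]
print('cover pred',((proj(t,W)-[300,185]+.5)*7-.5).round(0).tolist())
D=R.from_euler('z',DY); print('deck pred',((proj(t,DP+D.apply([(-52,84,16),(-52,-84,16),(-96,-50,28),(66,84,9),(66,-84,9)]))-[300,185]+.5)*7-.5).round(0).tolist())
```

```text
cover pred [[160.0, 371.0], [592.0, 340.0], [571.0, 2.0], [135.0, 32.0]]
deck pred [[151.0, 426.0], [606.0, 392.0], [527.0, 512.0], [129.0, 120.0], [575.0, 88.0]]
```

View pics/c14t.png

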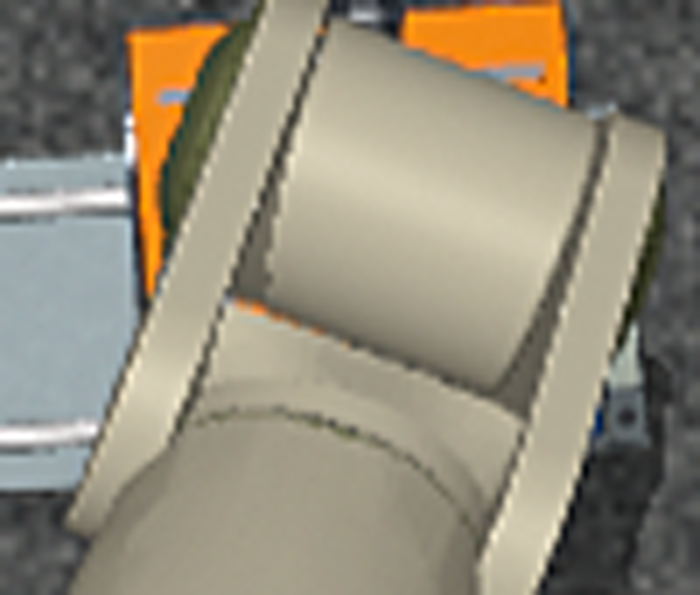

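The cameras disagree by about 3 mm on the cover's y offset: the top view says +2, the side −1.3. I'll enter near the middle and feel for the cheeks by force.

Run:
```python
from h import *
go(*cov(-37,15,15,-1)); go(*cov(-37,3,15,-1))
```

```text
row [-0.059, 0.296, -0.017] [-0.001, -0.001, -0.0] t 39.775
row [-0.08, 0.373, -0.017] [-0.001, -0.001, -0.0] t 39.775
```

```bash
python3 -m pendant '[-0.03,0.12,-0.017,0,0,0,0,-0.059,0.25,-0.017,0,0,0,0,-0.07,0.33,-0.017,0,0,0,0,-0.08,0.373,-0.017,0,0,0,0,-0.08,0.373,-0.017,0,0,0,0]'
python3 - <<'E'
from h import *
for a in((-37,3),(-48,3),(-60,3)): go(*cov(*a,15,-1))
E
```

```text
time_s: 40.4
eef_pos: [595.3, -40.8, 139.3]
ee_rot: [0.705, -0.696, -0.12, -0.064]
force: [1.2, -0.1, -1.4]
grip_width: 0.124
row [-0.001, 0.001, -0.002] [-0.001, -0.001, -0.0] t 40.4
row [-0.072, -0.017, -0.002] [-0.001, -0.001, -0.0] t 40.4
row [-0.149, -0.038, -0.002] [-0.001, -0.001, -0.0] t 40.4
```

```bash
python3 -m pendant '[-0.04,-0.009,-0.002,0,0,0,0,-0.072,-0.017,-0.002,0,0,0,0]'; python3 -m pendant '[-0.03,-0.008,0,0,0,0,0,-0.05,-0.012,0,0,0,0,0,-0.05,-0.012,0,0,0,0,0]'
python3 - <<'E'
from h import *
go(*cov(-60,3,15,-1)); print(sense()['force'])
E
```

```text
time_s: 40.65
eef_pos: [583.9, -42.0, 139.4]
ee_rot: [0.705, -0.696, -0.12, -0.064]
force: [0.9, -0.7, -1.6]
grip_width: 0.115
time_s: 41.02
eef_pos: [576.1, -42.6, 139.3]
ee_rot: [0.705, -0.696, -0.12, -0.065]
force: [0.3, 0.2, -1.3]
grip_width: 0.118
row [-0.025, -0.005, 0.001] [-0.0, -0.001, -0.0] t 41.025
[ 0.26701273  0.17310344 -1.2695496 ]
```

```bash
python3 -m pendant '[-0.025,-0.006,0,0,0,0,0,-0.025,-0.006,0,0,0,0,0]'; python3 -m pendant '[-0.02,-0.005,0,0,0,0,0,-0.02,-0.005,0,0,0,0,0]'; python3 -m pendant '[-0.015,-0.004,0,0,0,0,0,-0.015,-0.004,0,0,0,0,0]'
```

```text
time_s: 41.28
eef_pos: [572.1, -43.0, 139.1]
ee_rot: [0.705, -0.696, -0.12, -0.064]
force: [-0.3, 0.2, -1.3]
grip_width: 0.122
time_s: 41.52
eef_pos: [569.3, -43.3, 139.4]
ee_rot: [0.705, -0.696, -0.12, -0.065]
force: [2.7, -0.2, -2.4]
grip_width: 0.123
time_s: 41.78
eef_pos: [568.5, -43.5, 140.2]
ee_rot: [0.704, -0.696, -0.122, -0.067]
force: [11.2, 2.6, -5.4]
grip_width: 0.118
```

Wall contact comes at edge x ≈ −62.6, as predicted, so the edge is hooked. Back off 2 mm and feel for the cheeks along y.

```bash
python3 -m pendant '[0.02,0.008,0,0,0,0,0,0.02,0.008,0,0,0,0,0]'; python3 -m pendant '[0,0,0.013,0,0,0,0,0,0,0.013,0,0,0,0]';python3 -m pendant '[0,0,0.013,0,0,0,0,0,0,0.013,0,0,0,0]'
```

```text
time_s: 42.02
eef_pos: [571.5, -43.2, 139.7]
ee_rot: [0.704, -0.696, -0.121, -0.067]
force: [-0.4, 1.1, -1.2]
grip_width: 0.121
time_s: 42.28
eef_pos: [571.2, -41.1, 139.5]
ee_rot: [0.704, -0.696, -0.121, -0.067]
force: [0.3, 0.4, -2.3]
grip_width: 0.12
time_s: 42.52
eef_pos: [570.9, -39.1, 139.5]
ee_rot: [0.704, -0.696, -0.121, -0.066]
force: [-0.6, 0.5, -2.1]
grip_width: 0.12
```

```bash
python3 -m pendant '[0,0,-0.026,0,0,0,0,0,0,-0.026,0,0,0,0]'; python3 -m pendant '[0,0,-0.013,0,0,0,0,0,0,-0.013,0,0,0,0]';python3 -m pendant '[0,0,-0.013,0,0,0,0,0,0,-0.013,0,0,0,0]'
```

```text
time_s: 42.78
eef_pos: [571.3, -43.3, 139.5]
ee_rot: [0.704, -0.696, -0.121, -0.067]
force: [0.5, 0.4, -1.3]
grip_width: 0.117
time_s: 43.02
eef_pos: [571.4, -45.3, 139.5]
ee_rot: [0.704, -0.696, -0.121, -0.067]
force: [0.2, -0.0, -1.5]
grip_width: 0.117
time_s: 43.28
eef_pos: [571.6, -47.3, 139.5]
ee_rot: [0.704, -0.696, -0.121, -0.067]
force: [0.6, 1.2, -1.3]
grip_width: 0.12
```

The carrier itself may follow (2.5 N of friction). I'll push to −y until the stop resists.

```bash
python3 -m pendant '[0,0,-0.007,0,0,0,0,0,0,-0.007,0,0,0,0]'; python3 -m pendant '[0,0,-0.007,0,0,0,0,0,0,-0.007,0,0,0,0]'; python3 -m pendant '[0,0,-0.007,0,0,0,0,0,0,-0.007,0,0,0,0]'
```

```text
time_s: 43.52
eef_pos: [571.8, -47.7, 139.7]
ee_rot: [0.705, -0.696, -0.121, -0.067]
force: [1.9, 5.8, 0.4]
grip_width: 0.117
time_s: 43.78
eef_pos: [571.9, -47.9, 139.7]
ee_rot: [0.705, -0.695, -0.121, -0.067]
force: [0.6, 8.0, 0.3]
grip_width: 0.123
time_s: 44.02
eef_pos: [572.0, -48.1, 139.9]
ee_rot: [0.706, -0.695, -0.121, -0.067]
force: [0.3, 7.0, 1.4]
grip_width: 0.121
```

The −y cheek is at TCP y ≈ −47.6, so the centre is 3 mm back, matching the top view's estimate. Now lower it in stages.

```bash
python3 -m pendant '[0,0,0.022,0,0,0,0,0,0,0.023,0,0,0,0]'
python3 - <<'E'
from h import *
for a in((-61,2.5,15),(-61,2,10),(-61,1.5,6),(-61,1,3),(-61,0.7,1),(-61,0.2,0)): go(*cov(*a,-2.6))
E
```

```text
time_s: 44.28
eef_pos: [571.6, -44.6, 139.8]
ee_rot: [0.706, -0.695, -0.121, -0.067]
force: [-0.2, -0.5, -1.1]
grip_width: 0.116
row [-0.003, 0.008, 0.0] [-0.001, -0.001, 0.002] t 44.275
row [0.042, 0.048, 0.0] [-0.002, -0.001, 0.029] t 44.275
row [0.075, 0.084, 0.0] [-0.002, -0.001, 0.052] t 44.275
row [0.098, 0.113, 0.0] [-0.002, -0.001, 0.068] t 44.275
row [0.112, 0.133, 0.0] [-0.002, -0.001, 0.079] t 44.275
row [0.119, 0.145, 0.0] [-0.002, -0.001, 0.085] t 44.275
```

```bash
python3 -m pendant '[-0.003,0.008,0,-0.001,-0.001,0.002,0,0.02,0.028,0,-0.002,-0.001,0.015,0,0.042,0.048,0,-0.002,-0.001,0.029,0,0.06,0.066,0,-0.002,-0.001,0.04,0,0.075,0.084,0,-0.002,-0.001,0.052,0,0.075,0.084,0,-0.002,-0.001,0.052,0]'
python3 - <<'E'
from h import *
for a in((-61,1.5,6),(-61,1,3),(-61,0.7,1),(-61,0.2,0)): go(*cov(*a,-2.6))
E
```

```text
time_s: 45.02
eef_pos: [586.0, -43.5, 130.4]
ee_rot: [0.707, -0.705, -0.065, -0.008]
force: [-0.7, -0.1, -1.8]
grip_width: 0.121
row [-0.002, -0.002, 0.001] [0.001, -0.0, -0.0] t 45.025
row [0.026, 0.023, 0.001] [0.001, -0.0, 0.016] t 45.025
row [0.044, 0.04, 0.001] [0.0, -0.0, 0.027] t 45.025
row [0.052, 0.052, 0.001] [0.0, -0.0, 0.033] t 45.025
```

```bash
python3 -m pendant '[0.026,0.023,0.001,0,0,0.016,0,0.026,0.023,0.001,0,0,0.016,0,0.044,0.04,0.001,0,0,0.027,0,0.044,0.04,0.001,0,0,0.027,0]';  python3 -m pendant '[0.006,0.006,0,0,0,0.003,0,0.009,0.012,0,0,0,0.006,0,0.009,0.012,0,0,0,0.006,0]'
python3 - <<'E'
from h import *
go(*cov(-61,0.2,0,-2.6))
E
```

```text
time_s: 45.52
eef_pos: [593.1, -42.8, 125.0]
ee_rot: [-0.706, 0.707, 0.035, -0.021]
force: [-0.1, -0.5, -0.7]
grip_width: 0.116
time_s: 45.9
eef_pos: [594.5, -42.8, 123.3]
ee_rot: [-0.706, 0.707, 0.029, -0.028]
force: [0.2, 0.2, -0.3]
grip_width: 0.118
row [-0.0, -0.001, 0.001] [0.0, -0.0, 0.0] t 45.9
```

```bash
python3 -m pendant '[0,0.007,0,0,0,0,0,0,0.007,0,0,0,0,0]'; python3 -m pendant '[0,0,0,0,0,0,0.3,0,0,0,0,0,0,0.3,0,0,0,0,0,0,0.3,0,-0.2,0,0,0,0,0.3,0,-0.5,0,0,0,0,0.3,-0.3,-0.7,0.4,0,0,0,0.35,-0.7,-0.7,0.9,0,0,0,0.35,-1,-0.7,1,0,0,0,0.35]'; python3 -m pendant '[0,0,0.4,0,0,0,0.35,0,0,0.4,0,0,0,0.35]';python3 - <<'E'
from h import *
p,_,_=pose(); print(p)
s=cap('side','s15');t=cap('top','t15')
a=cv2.imread('pics/s15.png')[225:305,280:390]; b=cv2.imread('pics/t15.png')[190:270,300:410]
cv2.imwrite('pics/c15.png',np.hstack([cv2.resize(q,(400,500),interpolation=cv2.INTER_CUBIC) for q in(a,b)]))
E
```

```text
time_s: 46.15
eef_pos: [594.5, -42.7, 123.2]
ee_rot: [-0.706, 0.707, 0.029, -0.028]
force: [-3.3, 0.2, 8.0]
grip_width: 0.116
time_s: 47.15
eef_pos: [458.5, 80.0, 227.0]
ee_rot: [-0.706, 0.707, 0.03, -0.027]
force: [1.0, 0.9, -0.1]
grip_width: 0.354
time_s: 47.4
eef_pos: [452.6, 142.7, 227.2]
ee_rot: [-0.706, 0.707, 0.032, -0.029]
force: [0.4, -0.3, 0.5]
grip_width: 0.352
[452.60047364 142.73760856 227.24845231]
```

View pics/c15.png

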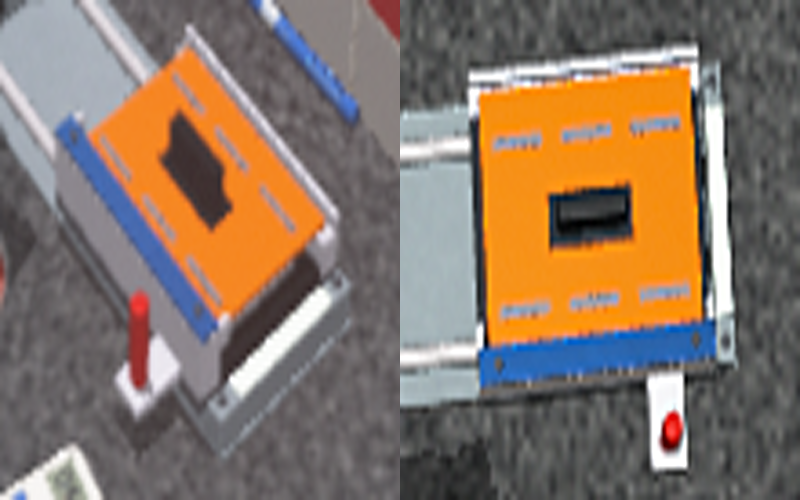

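The cover lies flat, its edge under the blue lip and inside the upstand, and the carrier is at the right stop. Next, cage the post again and slide left.

```bash
python3 -m pendant '[0,0,-0.1,0,-0.05,0,0.35,0,0,-0.3,0,-0.1,0,0.35,0,0,-0.6,0,-0.15,0,0.35,0,0,-0.8,0,-0.2,0,0.35,0,0,-1,0,-0.26,0,0.35,0,0,-1,0,-0.32,0,0.35,0,0,-1,0,-0.38,0,0.35,0,0,-1,0,-0.44,0,0.35]'
python3 - <<'E'
from h import *
go([503,-99.5,200],down(np.radians(94.5)))
E
```

```text
time_s: 48.5
eef_pos: [466.1, -11.2, 227.1]
ee_rot: [-0.525, 0.527, 0.473, -0.472]
force: [-1.0, -0.2, -0.3]
grip_width: 0.352
row [-0.559, 0.182, -0.307] [0.001, -0.059, -0.001] t 48.5
```

```bash
python3 -m pendant '[-0.3,0.1,-0.15,0,-0.03,0,0.35,-0.559,0.182,-0.307,0,-0.059,0,0.35,-0.559,0.182,-0.307,0,-0.059,0,0.35,-0.559,0.182,-0.307,0,-0.059,0,0.35]'
python3 - <<'E'
from h import *
go([503,-99.5,110],down(np.radians(94.5)))
t=cap('top','t16'); h=cv2.cvtColor(t['frame'],cv2.COLOR_RGB2HSV); s=cap('side','s16'); 
for c,z in((s,70),):
    f=c['frame'][225:305,280:390].astype(int); m=(f[...,0]>120)&(f[...,1]<60)&(f[...,2]<60); v,u=np.nonzero(m); print(len(u),u.mean()+280,v.min()+225, atz(c,(u[v<=v.min()+1].mean()+280,v.min()+225+.7),70))
E
```

```text
time_s: 49.0
eef_pos: [502.7, -100.2, 199.9]
ee_rot: [-0.48, 0.482, 0.519, -0.518]
force: [-0.0, 0.6, -0.4]
grip_width: 0.349
row [0.005, 0.6, -0.001] [0.001, -0.001, -0.001] t 49.0
90 338.44444444444446 225 [774.70185605 -47.9194524   70.        ]
```

```bash
python3 -m pendant '[0.005,0.2,0,0,0,0,0.35,0.005,0.4,0,0,0,0,0.35,0.005,0.5,0,0,0,0,0.35,0.005,0.59,0,0,0,0,0.35,0.005,0.59,0,0,0,0,0.35]'; python3 -m pendant '[0.06,0,0,0,0,0,0.35,0.14,0,0,0,0,0,0.35,0.22,0,0,0,0,0,0.35,0.3,0,0,0,0,0,0.35,0.3,0,0,0,0,0,0.35]'
```

```text
time_s: 49.72
eef_pos: [502.9, -98.5, 111.6]
ee_rot: [-0.479, 0.481, 0.519, -0.519]
force: [0.5, 0.0, 0.3]
grip_width: 0.35
time_s: 50.35
eef_pos: [499.1, -52.4, 111.4]
ee_rot: [-0.479, 0.48, 0.52, -0.519]
force: [1.0, -0.1, 0.2]
grip_width: 0.352
```

```bash
python3 -m pendant '[0.06,0,0,0,0,0,0.35,0.14,0,0,0,0,0,0.35,0.22,0,0,0,0,0,0.35,0.3,0,0,0,0,0,0.35,0.38,0,0,0,0,0,0.35,0.46,0,0,0,0,0,0.35,0.5,0,0,0,0,0,0.35]'; python3 -m pendant '[0.05,0,0,0,0,0,0.35,0.1,0,0,0,0,0,0.35,0.12,0,0,0,0,0,0.35]'
```

```text
time_s: 51.22
eef_pos: [492.8, 23.2, 111.3]
ee_rot: [-0.479, 0.48, 0.52, -0.52]
force: [1.2, -3.1, 0.4]
grip_width: 0.346
time_s: 51.6
eef_pos: [491.2, 41.6, 111.3]
ee_rot: [-0.479, 0.48, 0.52, -0.52]
force: [1.8, -2.8, 0.8]
grip_width: 0.347
```

```bash
python3 -m pendant '[0.025,0,0,0,0,0,0.35,0.04,0,0,0,0,0,0.35]'; python3 -m pendant '[0.025,0,0,0,0,0,0.35,0.04,0,0,0,0,0,0.35]';  python3 -m pendant '[0.025,0,0,0,0,0,0.35,0.04,0,0,0,0,0,0.35]'
```

```text
time_s: 51.85
eef_pos: [490.7, 47.7, 111.3]
ee_rot: [-0.479, 0.48, 0.52, -0.52]
force: [1.1, -3.2, 1.3]
grip_width: 0.349
time_s: 52.1
eef_pos: [490.6, 50.7, 111.3]
ee_rot: [0.477, -0.481, -0.518, 0.522]
force: [-1.0, -39.9, -1.5]
grip_width: 0.353
time_s: 52.35
eef_pos: [490.6, 51.6, 111.2]
ee_rot: [0.474, -0.483, -0.516, 0.525]
force: [-2.0, -57.6, -3.8]
grip_width: 0.349
```

At the reading stop (−58 N, no further motion). Back off, lift clear and check.

```bash
python3 -m pendant '[-0.045,0,0,0,0,0,0.35,-0.05,0,0,0,0,0,0.35,-0.05,-0.2,0,0,0,0,0.35,-0.05,-0.5,0,0,0,0,0.35,-0.3,-0.8,0.3,0,0,0,0.35,-0.7,-0.8,0.6,0,0,0,0.35,-1,-0.8,0.7,0,0,0,0.35,-1,-0.8,0.7,0,0,0,0.35]'; python3 -m pendant '[-0.4,0,0,0,0,0,0.35,-0.6,0,0,0,0,0,0.35,-0.6,0,0,0,0,0,0.35,-0.6,0,0,0,0,0,0.35]';python3 - <<'E'
from h import *
p,_,s=pose(); print(p,s['force'])
cap('side','s17');cap('top','t17')
a=cv2.imread('pics/s17.png')[195:305,230:380]; b=cv2.imread('pics/t17.png')[190:300,250:400]
cv2.imwrite('pics/c17.png',np.hstack([cv2.resize(q,(400,500),interpolation=cv2.INTER_CUBIC) for q in(a,b)]))
E
```

```text
time_s: 53.35
eef_pos: [397.5, -106.6, 234.2]
ee_rot: [0.475, -0.484, -0.515, 0.524]
force: [-0.6, -0.6, 0.2]
grip_width: 0.348
time_s: 53.85
eef_pos: [404.8, -194.8, 235.4]
ee_rot: [0.475, -0.483, -0.516, 0.524]
force: [0.2, 1.1, -0.5]
grip_width: 0.353
[ 404.82677171 -194.84006618  235.42847574] [ 0.22785041  1.11108839 -0.47273659]
```

View pics/c17.png

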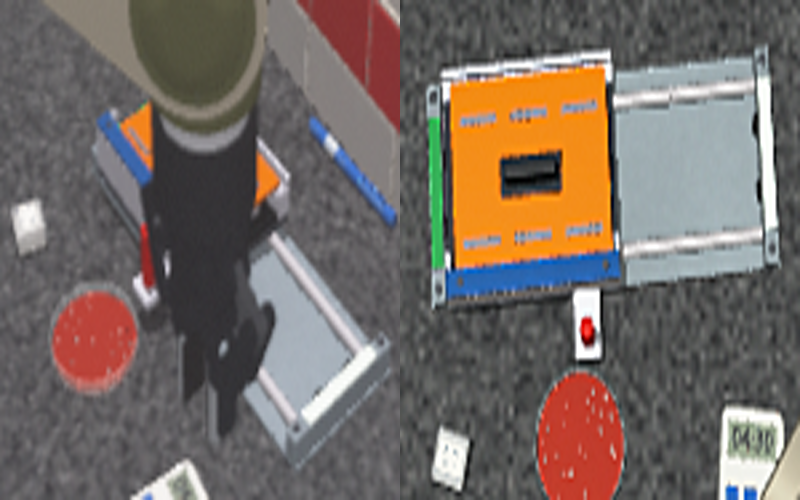

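The carrier is against the green stop, the cover is seated, the bystanders are in place and the arm is clear. One numeric check of the travel, then I hand in.

Run:
```python
from h import *
def orange(n):
    c=load(n); f=cv2.imread(f'pics/{n}.png')[:,:,::-1]; h=cv2.cvtColor(f,cv2.COLOR_RGB2HSV)
    m=((h[...,0]>10)&(h[...,0]<24)&(h[...,1]>180)&(h[...,2]>120)); m[:,:255]=0;m[:,400:]=0
    m=cv2.morphologyEx(m.astype(np.uint8),cv2.MORPH_CLOSE,np.ones((15,15))); v,u=np.nonzero(m); return atz(c,(u.mean(),v.mean()),47)[:2]
def post(n):
    c=load(n); f=cv2.imread(f'pics/{n}.png').astype(int)[245:270,330:400]; m=(f[...,2]>150)&(f[...,1]<60)&(f[...,0]<60); v,u=np.nonzero(m); return atz(c,(u.mean()+330,v.mean()+245),70)[:2]
a,b=orange('t15'),orange('t17'); print('cover travel',np.linalg.norm(b-a)); a,b=post('t15'),post('t17'); print('post travel',np.linalg.norm(b-a))
finish_job()
```

```text
cover travel 139.48048099071693
post travel nan
the job is handed in; nothing more can be done<stdin>:7: RuntimeWarning: Mean of empty slice.
  ret = ret.dtype.type(ret / rcount)
```

I finished the whole sequence and handed the job in at about 54 s of robot time; `finish_job()` gives no verdict.

**What I did:**
- Slid the carrier to the loading stop.
- Laid both long and both short bars in slots of their own length. The first long bar sat 3–4 mm off, so I regripped it and shifted it in.
- Hooked the cover under the blue lip and lowered it flat.
- Slid the closed carrier to the green stop and moved the arm clear.

**Last checks:**
- **Carrier:** it resisted at the green stop with about 58 N. The cover moved 139.5 mm between the two stops, against a full travel of 140 mm.
- **Bars:** before covering, the camera put all four within about 2 mm of their slot centres.
- **Cover:** it looked flat and under the lip in both views at loading, and in the top view at the end.
- **Bystanders:** the dish, box and timer looked undisturbed in the last pictures. The bottle was outside that last crop, and nothing touched it that I saw.

**Failed or disagreed:**
- The two cameras differed by about 3 mm on where the cover sat in the grip along y. I settled it by touching one cheek and centring from there.
- That probing briefly dragged the carrier a few mm off the loading stop, and I pushed it back.
- A check of the travel using the post's pixels found no pixels, so it gave nothing.
- The arm hid part of the cover in the final side view, so the cover's flatness there rests on the top view.

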